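# Load keyed sample cells into the holder and latch the bail

### The arm

A 7-joint arm with a two-finger parallel gripper is mounted at the origin on a cart in front of the work surface, level with it; the furniture and walls round the work are solid. World frame = base frame: x ahead of the robot, y to its left, z up, the work surface at z = 0. Lengths are in m, angles in rad, forces in N, time in s.
With the tool pointing down it reaches from about 0.425 to 0.925 m from the base axis. Payload 6.8 kg.
Tool frame: the origin (TCP) lies at the very end of the fingers, on their centre line; the grasp point (between the pads) lies 19 mm behind it; z points along the fingers, y is the line along which they close (so a half turn about z gives the same grasp; the last joint's range is limited). The gripper opens to 85 mm and grips with 20 to 120 N. Pads are 22 mm wide; open, the fingers measure 114 mm over their backs; the gripper's body (76 mm by 85 mm) begins 54 mm behind the grasp point. The pads swing forward as they close: fully open they stand 13 mm farther back than shut.
Start: joints at [1.222, 0.477, 0.022, 1.555, -0.011, 1.109, -0.083], TCP at [0.161, -0.656, 0.231] pointing down, gripper open.
Joint ranges: [-2.96, 2.96], [-0.34, 2.1], [-1.41, 1.46], [0.24, 2.44], [-1.37, 4.51], [0.17, 1.92], [-2.96, 2.96]. Speed limits (rad/s): [2.39, 2.39, 3.14, 3.14, 3.14, 3.14, 3.14].

### API

Orientations are given as a rotation vector (axis times angle).
In Python, from bench import r gives the robot as it stands.
- The arm moves only by the tool play_rows, never from a script. Its argument "targets" is text: rows parted by semicolons, each of 5 numbers parted by spaces: the closure, from -1 (fully open) to 1 (shut), then the shift along the tool's x, y, z in m, then the turn about the tool's z in rad. In form: gripper dx dy dz spin; .... A call has 1 to 8 rows; each row is the pose to reach, as a shift and turn from the pose commanded when the call began, along the tool's axes at that moment; what a row does not reach only later rows make up. A row lasts 1/12 s, in which the tool goes at most 41.7 mm and 7.16 degrees, less where a joint would pass 70% of its speed; a pose out of reach is approached as far as the arm can. A call with a gripper value outside its range is refused whole. The fingers move at their own pace and stop on an object; "squeeze" is the grip in N (left out, the last holds). Time passes only in rows, so rows that repeat a pose let the fingers close. It gives the time, the measured TCP pose, the force, the opening and the grip force at its end, in the units of the state.
- r.get_obs(): the state, without advancing time (a new reading comes with each control period).
- r.grab_frame(name): name is "scene" or "top" or "wrist"; returns the picture (480x640x3 uint8, red, green, blue); there is no depth.
- r.camera_info(name): a dict with "fov_y" (degrees; the focal length in pixels is half the picture's height over the tangent of half this angle, whatever the lens; pixels are square), "cx", "cy" (the principal point, pixels), "k1" (the pictures are not rectified: a ray, as slopes to the right and down, at radius r is drawn at 1 + k1 r^2 times it, then the intrinsics apply), "position" and "rotation" of the camera in the world. Camera axes: x right, y down, z forward; pixel columns grow to the right and rows downward; lengths in m; the calibration is good to about 2 mm. A picture is of the moment at which its call begins: read the wrist's pose just before it. camera_info takes no time and is no camera call; for the wrist camera it gives the pose at the moment of the call.
- r.hand_in(): hands the job in; it is judged then, once.
The state is a dict: "clock": time; "joints": joint angles; "qvel": joint speeds; "tau": joint torques, N m; "tcp_pos": TCP position; "orientation": TCP orientation; "contact_force": force on the tool from outside, world axes, zero at the start; "moment": the same for the moment, N m; "grip_width": finger opening in m; "gripper_force": force on a finger pad.
Only numpy, scipy, OpenCV 4.12 (cv2) and the standard library are available. Lean on these libraries where they do the work, as an engineer would, in place of code of your own. Each camera call takes 0.05 s, during which the arm holds its last target. There are 200 camera calls.

### The job

Load the sample holder: swing its hold-down bail right back, then set every sample cell from the bench into a seat of its own (any seat), turning it under light pressure until its keys drop into the seat's notches and the cell is fully home. Finally swing the bail forward over the cells until it rests in its catch, and leave the jar, the flat key and the metal disc where they lie.

Things in the scene. Friction and masses are not known exactly. Their poses are not given: they have to be found in the camera images.
- cell_1: Sample cell (may be absent). Origin: centre of underside, z up, x along its keys. Steel body 44 mm across, z 0-22 mm, 3 mm foot chamfer; flange 62 mm across, z 22-27; black grip bar on top, 30 mm long (x), 16 mm wide (y), z 27-58. Two keys under the flange, on its +x and -x sides: 10 mm wide, z 10-22, out to 31 mm from the axis; dark lines on the flange mark them. 0.15-0.31 kg.
- cell_2: Sample cell (may be absent). Origin: centre of underside, z up, x along its keys. Steel body 44 mm across, z 0-22 mm, 3 mm foot chamfer; flange 62 mm across, z 22-27; black grip bar on top, 30 mm long (x), 16 mm wide (y), z 27-58. Two keys under the flange, on its +x and -x sides: 10 mm wide, z 10-22, out to 31 mm from the axis; dark lines on the flange mark them. 0.15-0.31 kg.
- cell_3: Sample cell (may be absent). Origin: centre of underside, z up, x along its keys. Steel body 44 mm across, z 0-22 mm, 3 mm foot chamfer; flange 62 mm across, z 22-27; black grip bar on top, 30 mm long (x), 16 mm wide (y), z 27-58. Two keys under the flange, on its +x and -x sides: 10 mm wide, z 10-22, out to 31 mm from the axis; dark lines on the flange mark them. 0.15-0.31 kg.
- cell_4: Sample cell (may be absent). Origin: centre of underside, z up, x along its keys. Steel body 44 mm across, z 0-22 mm, 3 mm foot chamfer; flange 62 mm across, z 22-27; black grip bar on top, 30 mm long (x), 16 mm wide (y), z 27-58. Two keys under the flange, on its +x and -x sides: 10 mm wide, z 10-22, out to 31 mm from the axis; dark lines on the flange mark them. 0.15-0.31 kg.
- holder: Aluminium cell holder fixed to the bench: plate 108 mm (x, from 46 mm in front of the origin to 62 mm behind) by 390 mm (y), 12 mm thick, with four steel seat collars in a row along y and a hinged bail; hinge cheeks at its rear corners 57 mm high, dark fork-shaped catch at its right end 52 mm high, 38 mm inwards of the bail handle's middle. Origin: on the bench under the middle of the row of seats; +x away from the robot, +y along the row to the left.
- seat_1 (a point): Centre of the floor of the left seat, 12 mm above the bench; axes as the holder's. Seat: a steel collar with a 47 mm bore, 72 mm across, 21 mm high, with two opposite notches 16 mm wide and 13 mm deep, open at the top. They lie along the holder's x (front and rear) turned by up to 0.52 rad either way; the turn differs per seat and start and is not measured: find it by eye or by turning the cell.
- seat_2 (a point): Centre of the floor of the second seat from the left, 90 mm from seat_1; collar and notches as described there, its own turn. With its keys off the notches, a cell stands with its foot 10 mm inside the bore and its keys riding on the collar, underside 11 mm above the floor; with the keys over the notches (within about 0.1 rad) it drops the 11 mm onto the floor.
- seat_3 (a point): Centre of the floor of the third seat from the left, 90 mm from seat_2; collar and notches as in seat_1, its own turn.
- seat_4 (a point): Centre of the floor of the right-hand seat, 90 mm from seat_3; collar and notches as in seat_1, its own turn.
- bail (a joint): Hold-down bail, a steel frame hinged along the holder's rear edge. 0: forward and down, level in its catch, 1 mm above the flanges of seated cells, across their front edges (a cell not home holds it up). Grows as it swings up and back, to a stop at 2.1 rad behind the seats. The hinge is stiff, it stays where it is left: about 3.5 N at the handle moves it.
- bail_handle (a point): Middle of the black round handle, 13 mm thick, 55 mm long (along the holder's y), at the right-hand end of the bail's cross bar, 79 mm from the hinge line. At joint value a it lies at bail_hinge + (-79 cos a, 0, 79 sin a) mm in the holder's axes. Only the bench is beneath it when shut.
- bail_hinge (a point): Point on the bail's hinge line (which runs along the holder's y) level with the handle's middle: 45 mm above the bench, 50 mm behind and 225 mm to the right of the holder's origin.
- sample_jar: Bystander: white screw-cap tube, 36 mm across, 69 mm high, standing; origin at the centre of its underside.
- stand_key: Bystander: flat dark grey key, 34 x 78 x 18 mm, lying; origin at the centre of its underside.
- sample_disc: Bystander: ground metal disc, 39 mm across, 30 mm high; origin at the centre of its underside.
Mind the look-alikes: they are no part of the job. What is shaped like the cell_1 but orange or yellow is not meant.

How it is judged:
On the way, in this order (a step that is already met when the one before it is completed fails the run):
1. the bail is swung right back (beyond 1.6 rad) (value of joint bail above 1.6 rad), for 0.2 s.
2. every cell is home in a seat, its keys in the notches (((horizontal distance between cell_1 and seat_1 below 0.005 m and z of cell_1 in the frame of holder below 0.016 m and angle between cell_1's own z axis and vertical below 0.08 rad) or (horizontal distance between cell_1 and seat_2 below 0.005 m and z of cell_1 in the frame of holder below 0.016 m and angle between cell_1's own z axis and vertical below 0.08 rad) or (horizontal distance between cell_1 and seat_3 below 0.005 m and z of cell_1 in the frame of holder below 0.016 m and angle between cell_1's own z axis and vertical below 0.08 rad) or (horizontal distance between cell_1 and seat_4 below 0.005 m and z of cell_1 in the frame of holder below 0.016 m and angle between cell_1's own z axis and vertical below 0.08 rad)) and ((horizontal distance between cell_2 and seat_1 below 0.005 m and z of cell_2 in the frame of holder below 0.016 m and angle between cell_2's own z axis and vertical below 0.08 rad) or (horizontal distance between cell_2 and seat_2 below 0.005 m and z of cell_2 in the frame of holder below 0.016 m and angle between cell_2's own z axis and vertical below 0.08 rad) or (horizontal distance between cell_2 and seat_3 below 0.005 m and z of cell_2 in the frame of holder below 0.016 m and angle between cell_2's own z axis and vertical below 0.08 rad) or (horizontal distance between cell_2 and seat_4 below 0.005 m and z of cell_2 in the frame of holder below 0.016 m and angle between cell_2's own z axis and vertical below 0.08 rad)) and ((horizontal distance between cell_3 and seat_1 below 0.005 m and z of cell_3 in the frame of holder below 0.016 m and angle between cell_3's own z axis and vertical below 0.08 rad) or (horizontal distance between cell_3 and seat_2 below 0.005 m and z of cell_3 in the frame of holder below 0.016 m and angle between cell_3's own z axis and vertical below 0.08 rad) or (horizontal distance between cell_3 and seat_3 below 0.005 m and z of cell_3 in the frame of holder below 0.016 m and angle between cell_3's own z axis and vertical below 0.08 rad) or (horizontal distance between cell_3 and seat_4 below 0.005 m and z of cell_3 in the frame of holder below 0.016 m and angle between cell_3's own z axis and vertical below 0.08 rad)) and ((horizontal distance between cell_4 and seat_1 below 0.005 m and z of cell_4 in the frame of holder below 0.016 m and angle between cell_4's own z axis and vertical below 0.08 rad) or (horizontal distance between cell_4 and seat_2 below 0.005 m and z of cell_4 in the frame of holder below 0.016 m and angle between cell_4's own z axis and vertical below 0.08 rad) or (horizontal distance between cell_4 and seat_3 below 0.005 m and z of cell_4 in the frame of holder below 0.016 m and angle between cell_4's own z axis and vertical below 0.08 rad) or (horizontal distance between cell_4 and seat_4 below 0.005 m and z of cell_4 in the frame of holder below 0.016 m and angle between cell_4's own z axis and vertical below 0.08 rad))), for 0.2 s.
3. the bail lies in its catch over the seated cells (all of step 2 and value of joint bail below 0.07 rad), for 0.2 s.
At the end, for the whole second after the job is handed in: Every cell present is home in a seat of its own (axis within 5 mm of the seat's, underside within 4 mm of the seat's floor, tilted less than 0.08 rad) and at rest, and the bail is shut to within 0.07 rad (all of step 3 and linear speed of each of cell_1, cell_2, cell_3, cell_4 below 0.02 m/s); the robot touches nothing.
It fails at once if the jar is moved by more than 25 mm (distance of sample_jar from where it was at the start of the episode above 0.025 m).
It fails at once if the flat key is moved by more than 25 mm (distance of stand_key from where it was at the start of the episode above 0.025 m).
It fails at once if the metal disc is moved by more than 25 mm (distance of sample_disc from where it was at the start of the episode above 0.025 m).
It fails at once if a cell is forced against the holder with more than 80 N (contact force between any of cell_1, cell_2, cell_3, cell_4 and holder above 80 N).
Of cell_1, cell_2, cell_3, cell_4 only 3 to 4 are there at a start; the rules pass over those that are not, and their reading is None.
At some moment in a run one of cell_1, cell_2, cell_3, cell_4 may be knocked a few centimetres aside while the robot is not near it.
It also fails if it takes over 208 s, if anything falls off the work surface, if the arm or the gripper's body presses on something with over 40 N, if the wrist force passes 120 N, or if a joint passes its speed limit or range.

## Working session

There is one attempt and no reset: what is moved stays moved. The work goes in short steps, Python scripts to look and compute and a tool call to move; the robot and the scene stay as the last step left them, time stands still between calls to the robot, and variables do not carry over. Pictures are saved under pics/ and viewed, at most 14 in all, crops included, and the job is handed in when it is done.

Besides the shell and the picture viewer there is one more tool, called after ">>>" as name(argument=value, ...) on one line, values as JSON. play_rows: Moves the arm, as the interface text tells. Its arguments: {"type":"object","properties":{"targets":{"type":"string"},"squeeze":{"type":"number"}},"required":["targets"]}

```bash
ls; mkdir -p pics; python3 - <<'E'
from bench import r
import cv2
o=r.get_obs()
for k in o: print(k,o[k])
for n in("scene","top","wrist"):
    print(n,r.camera_info(n))
    cv2.imwrite(f"pics/{n}0.png",r.grab_frame(n)[:,:,::-1])
E
```

```text
pics
clock 0.0
joints [ 1.22188066  0.47781188  0.02232638  1.55645123 -0.01151369  1.10924928
 -0.08307642]
qvel [ 4.96014705e-04 -2.75876342e-04 -1.35191221e-04 -6.87266338e-05
  1.00931763e-03  1.51391740e-03 -9.08727317e-04]
tau [-6.51909286e-04 -5.96455657e+01  1.60781264e+00 -2.81200057e+01
  1.24617299e-02  9.37139470e-03 -7.09474591e-06]
tcp_pos [ 0.16084487 -0.65496135  0.23031762]
orientation [-3.11708827e+00 -3.77226791e-01  5.16394809e-04]
contact_force [-0.33026897 -0.53419921 -0.20035325]
moment [ 0.04430221  0.01361273 -0.02078091]
gripper_force 0.0
grip_width 0.08561879831923414
scene {'fov_y': 55.0645791308466, 'cx': 329.31764677232945, 'cy': 242.3136287561777, 'k1': 0.025204220990592142, 'position': array([-0.25599981,  0.52823385,  0.58664819]), 'rotation': array([-1.15248503,  2.09798028, -1.20240036])}
top {'fov_y': 57.38992681347563, 'cx': 316.91427737504466, 'cy': 246.73172540279748, 'k1': -0.011003927842783926, 'position': array([0.40110444, 0.01435641, 1.00373673]), 'rotation': array([-2.14917893,  2.16624684, -0.08087773])}
wrist {'fov_y': 64.98586977646636, 'cx': 321.7707658096723, 'cy': 236.92125537491162, 'k1': -0.0700944207383971, 'position': array([ 0.23852982, -0.63730082,  0.37446607]), 'rotation': array([ 2.26675041, -1.77652267, -0.28608156])}
```

View pics/top0.png

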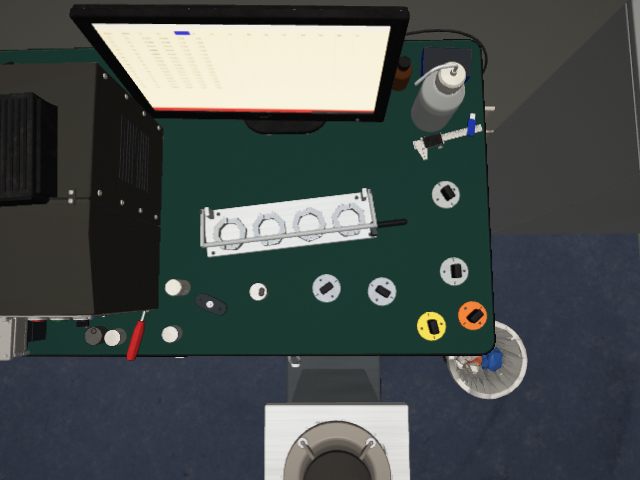

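View pics/scene0.png

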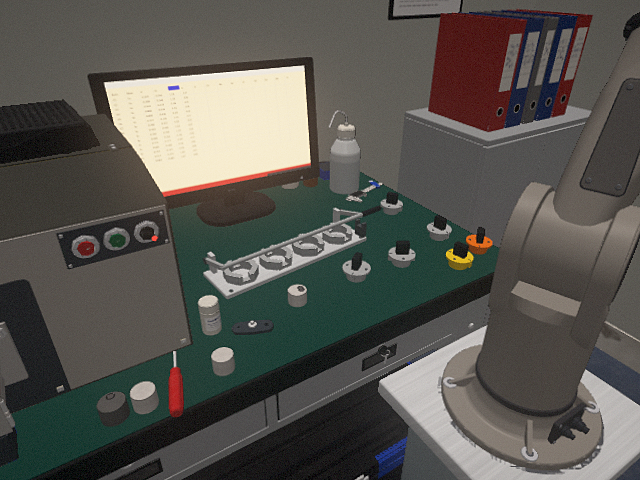

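Top view: four grey cells at (446,195), (454,271), (326,288) and (382,291). The look-alikes are an orange one at (472,316) and a yellow one at (431,326). The bystanders are the jar at (175,288), the key at (211,303) and discs at (258,292) and (171,334). The holder's seats run from (230,232) to (349,219), and the bail handle is at (392,223).

```bash
cat > h.py <<'E'
import numpy as np, cv2
from scipy.spatial.transform import Rotation as R
from bench import r
def ray(ci,uv):
    f=240/np.tan(np.radians(ci["fov_y"])/2)
    K=np.array([[f,0,ci["cx"]],[0,f,ci["cy"]],[0,0,1]])
    p=cv2.undistortPoints(np.array(uv,float).reshape(-1,1,2),K,np.array([ci["k1"],0,0,0]))[:,0]
    d=np.c_[p,np.ones(len(p))]@R.from_rotvec(ci["rotation"]).as_matrix().T
    return np.array(ci["position"]),d
def plane(ci,uv,z):
    o,d=ray(ci,uv); return o+d*((z-o[2])/d[:,2])[:,None]
def project(ci,P):
    f=240/np.tan(np.radians(ci["fov_y"])/2)
    c=(np.atleast_2d(P)-ci["position"])@R.from_rotvec(ci["rotation"]).as_matrix()
    s=c[:,:2]/c[:,2:]; s=s*(1+ci["k1"]*(s**2).sum(1,keepdims=True))
    return s*f+[ci["cx"],ci["cy"]]
def bars(ci,im,boxes,z=0.058,zf=0.027):
    out=[]
    for (u,v,s) in boxes:
        u,v=int(u),int(v);c=im[v-s:v+s,u-s:u+s]
        m=(c.max(2)<60).astype(np.uint8)
        n,l,st,ce=cv2.connectedComponentsWithStats(m)
        k=min([i for i in range(1,n) if st[i,4]>20],key=lambda i:np.hypot(*(ce[i]-s)))
        yx=np.argwhere(l==k)[:,::-1]+[u-s,v-s]
        P=plane(ci,yx,z)[:,:2]
        rect=cv2.minAreaRect(P.astype(np.float32)*1000)
        out.append((np.array(rect[0])/1000,rect[1],cv2.boxPoints(rect)))
    return out
def longaxis(b):
    e1=b[1]-b[0];e2=b[2]-b[1]
    e=e1 if np.hypot(*e1)>np.hypot(*e2) else e2
    a=np.arctan2(e[1],e[0]); return (a+np.pi/2)%np.pi-np.pi/2
def go(x,y,z,yaw=None):
    """shift in tool axes to world TCP target; yaw = world direction of tool x"""
    o=r.get_obs();M=R.from_rotvec(o["orientation"]).as_matrix()
    d=M.T@(np.array([x,y,z])-o["tcp_pos"])
    cur=np.arctan2(M[1,0],M[0,0])
    s=0 if yaw is None else -((yaw-cur+np.pi/2)%np.pi-np.pi/2)
    return np.round(d,4),round(s,3)
E
python3 - <<'E'
from h import *
ci=r.camera_info("top");im=cv2.imread("pics/top0.png")
hsv=cv2.cvtColor(im,cv2.COLOR_BGR2HSV)
m=((hsv[...,1]<60)&(hsv[...,2]>110)).astype(np.uint8)
for n,(u,v) in dict(A=(446,195),B=(454,271),C=(326,288),D=(382,291)).items():
    c=np.zeros_like(m);c[v-20:v+20,u-20:u+20]=m[v-20:v+20,u-20:u+20]
    cn=max(cv2.findContours(c,0,2)[0],key=cv2.contourArea)
    h=cv2.convexHull(cn)[:,0]
    P=plane(ci,h,0.027)[:,:2]*1000
    (x,y),rad=cv2.minEnclosingCircle(P.astype(np.float32))
    b=bars(ci,im,[(u,v,18)])[0]
    print(n,"flange",round(x),round(y),round(2*rad),"bar",b[0].round(3),np.round(b[1],1),round(longaxis(b[2]),2))
# holder
c=np.zeros_like(m);c[180:265,190:385]=m[180:265,190:385]
cn=max(cv2.findContours(c,0,2)[0],key=cv2.contourArea)
rect=cv2.minAreaRect((plane(ci,cn[:,0],0.012)[:,:2]*1000).astype(np.float32));print(rect,cv2.boxPoints(rect))
crop=cv2.resize(im[170:270,190:420],None,fx=3.4,fy=3.4,interpolation=cv2.INTER_CUBIC);cv2.imwrite("pics/c1.png",crop)
E
```

```text
A flange 616 -251 63 bar [ 0.609 -0.243] [76.2 79.3] -0.03
B flange 443 -263 63 bar [ 0.443 -0.254] [74.8 76.8] -0.03
C flange 408 19 63 bar [0.408 0.02 ] [12.8 27.5] -0.94
D flange 400 -103 63 bar [ 0.4   -0.101] [28.6 14.9] 1.04
((558.2992553710938, 108.29291534423828), (116.22892761230469, 407.0361328125), 6.300516605377197) [[ 478.20108  304.20404]
 [ 522.87054 -100.37356]
 [ 638.39746  -87.61821]
 [ 593.72797  316.95938]]
```

View pics/c1.png

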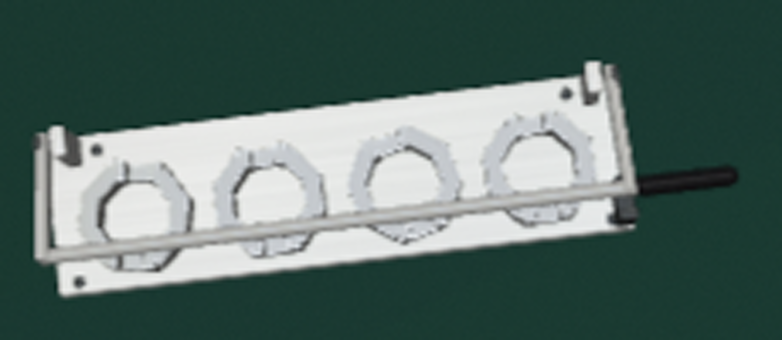

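```bash
sed -i 's/c.max(2)<60/c.max(2)<40/' h.py; python3 - <<'E'
from h import *
ci=r.camera_info("top");im=cv2.imread("pics/top0.png")
for n,(u,v) in dict(A=(446,195),B=(454,271),C=(326,288),D=(382,291)).items():
    b=bars(ci,im,[(u,v,18)])[0]
    print(n,"bar",b[0].round(3),np.round(b[1],1),round(longaxis(b[2]),2))
f=plane(ci,np.array([(63,296),(633,229)])/3.4+[190,170],0.012)[:,:2]
print(f,np.hypot(*(f[0]-f[1])))
ydir=(f[0]-f[1])/np.hypot(*(f[0]-f[1]));xdir=np.array([ydir[1],-ydir[0]])
o=f.mean(0)+xdir*.046; yaw=np.arctan2(xdir[1],xdir[0]);print("holder",o,yaw)
np.save("holder.npy",[*o,yaw])
print("seats",[(o+ydir*k).round(3) for k in(.135,.045,-.045,-.135)])
h=np.r_[o+xdir*.05-ydir*.225,0.045]
oo,d=ray(ci,np.array([(690,180)])/3.4+[190,170]);d=d[0]
Y=np.r_[ydir,0];t=((h-oo)@Y)/(d@Y);p=oo+t*d-h
print("hinge",h,"handle",p+h,"r",np.linalg.norm(p),"a",np.arctan2(p[2],-p[:2]@xdir))
# project circle
for a in np.arange(0,2.2,.2): print(round(a,1),project(ci,h+np.r_[-xdir*.079*np.cos(a),.079*np.sin(a)]).round(1)[0], project(r.camera_info("scene"),h+np.r_[-xdir*.079*np.cos(a),.079*np.sin(a)]).round(1)[0])
s=cv2.imread("pics/scene0.png")[170:300,190:410];cv2.imwrite("pics/c2.png",cv2.resize(s,None,fx=3.5,fy=3.5,interpolation=cv2.INTER_CUBIC))
E
```

```text
A bar [ 0.612 -0.247] [26.6 20.8] 0.55
B bar [ 0.442 -0.259] [19.3 25.7] -0.01Traceback (most recent call last):
  File "<stdin>", line 4, in <module>
  File "h.py", line 23, in bars
    k=min([i for i in range(1,n) if st[i,4]>20],key=lambda i:np.hypot(*(ce[i]-s)))
ValueError: min() iterable argument is empty
```

```bash
python3 - <<'E'
from h import *
ci=r.camera_info("top");im=cv2.imread("pics/top0.png")
f=plane(ci,np.array([(63,296),(633,229)])/3.4+[190,170],0.012)[:,:2]
print(f,np.hypot(*(f[0]-f[1])))
ydir=(f[0]-f[1])/np.hypot(*(f[0]-f[1]));xdir=np.array([ydir[1],-ydir[0]])
o=f.mean(0)+xdir*.046; yaw=np.arctan2(xdir[1],xdir[0]);print("holder",o,yaw)
np.save("holder.npy",[*o,yaw])
print("seats",[(o+ydir*k).round(3) for k in(.135,.045,-.045,-.135)])
h=np.r_[o+xdir*.05-ydir*.225,0.045]
oo,d=ray(ci,np.array([(690,180)])/3.4+[190,170]);d=d[0]
Y=np.r_[ydir,0];t=((h-oo)@Y)/(d@Y);p=oo+t*d-h
print("hinge",h,"handle",p+h,"r",np.linalg.norm(p),"a",np.arctan2(p[2],-p[:2]@xdir))
for a in np.arange(0,2.2,.2): print(round(a,1),project(ci,h+np.r_[-xdir*.079*np.cos(a),.079*np.sin(a)]).round(1)[0], project(r.camera_info("scene"),h+np.r_[-xdir*.079*np.cos(a),.079*np.sin(a)]).round(1)[0])
s=cv2.imread("pics/scene0.png")[170:300,190:410];cv2.imwrite("pics/c2.png",cv2.resize(s,None,fx=3.5,fy=3.5,interpolation=cv2.INTER_CUBIC))
print(R.from_rotvec(r.get_obs()["orientation"]).as_matrix().round(3))
E
```

```text
[[ 0.47971067  0.28722898]
 [ 0.52131239 -0.0954382 ]] 0.38492189833378126
holder [0.54624208 0.10086699] 0.10828985380637704
seats [array([0.532, 0.235]), array([0.541, 0.146]), array([0.551, 0.056]), array([ 0.561, -0.033])]
hinge [ 0.62026682 -0.11741113  0.045     ] handle [ 0.54514275 -0.12557825  0.06940206] r 0.0794089966957778 a 0.31235010311772377
0.0 [391.5 226.2] [371.5 218.6]
0.2 [392.5 224.4] [371.4 212.9]
0.4 [393.2 221.2] [370.5 206.8]
0.6 [393.7 216.6] [368.7 200.7]
0.8 [393.9 210.8] [366.2 194.9]
1.0 [393.8 204.1] [363.1 189.6]
1.2 [393.4 196.7] [359.4 185.2]
1.4 [392.7 189. ] [355.4 181.7]
1.6 [391.8 181.3] [351.3 179.3]
1.8 [390.6 174.1] [347.2 178.1]
2.0 [389.3 167.8] [343.4 178.1]
[[ 0.971  0.239 -0.   ]
 [ 0.239 -0.971  0.001]
 [-0.    -0.001 -1.   ]]
```

View pics/c2.png

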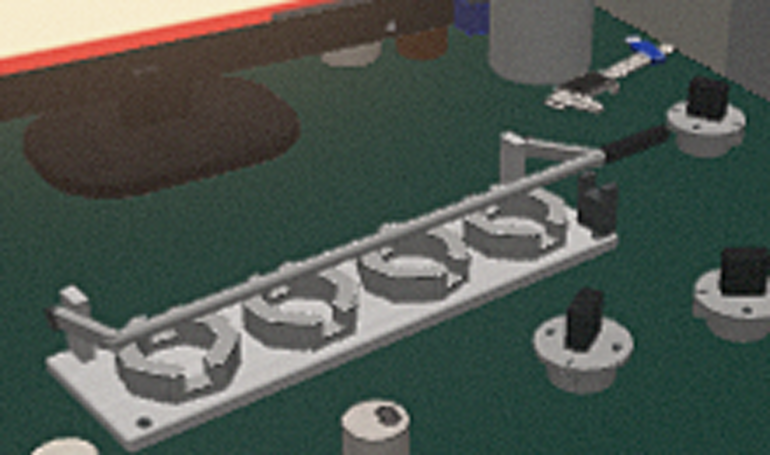

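Candidates: cells A (446,195), B (454,271), C (326,288) and D (382,291), all grey. I reject orange (472,316), yellow (431,326), the white caps and the discs. The crop confirms grey steel cells with black bars, and the bail handle raised to about 0.3 rad. The bail comes first.

```bash
python3 - <<'E'
from h import *
print(go(0.545,-0.125,0.15,0.108+np.pi/2))
E
```

```text
(array([ 0.4995, -0.4231,  0.0811]), np.float64(-1.438))
```

>>> play_rows(targets="-1 0.5 -0.423 0.02 -1.438;-1 0.5 -0.423 0.02 -1.438;-1 0.5 -0.423 0.02 -1.438;-1 0.5 -0.423 0.02 -1.438;-1 0.5 -0.423 0.02 -1.438;-1 0.5 -0.423 0.02 -1.438;-1 0.5 -0.423 0.02 -1.438;-1 0.5 -0.423 0.02 -1.438", squeeze=30)

```text
clock: 0.82
tcp_pos: [0.3573, -0.384, 0.2211]
orientation: [2.551, 1.834, -0.0]
contact_force: [1.1, -0.4, -0.7]
grip_width: 0.0854
gripper_force: 0.0
```

```bash
python3 - <<'E'
from h import *
print(r.get_obs()["tcp_pos"],go(0.545,-0.125,0.15,0.108+np.pi/2))
E
```

```text
[ 0.35730332 -0.38404788  0.22110953] (array([0.3053, 0.0955, 0.071 ]), np.float64(-0.432))
```

>>> play_rows(targets="-1 0.305 0.0955 0.071 -0.432;-1 0.305 0.0955 0.071 -0.432;-1 0.305 0.0955 0.071 -0.432;-1 0.305 0.0955 0.071 -0.432;-1 0.305 0.0955 0.071 -0.432;-1 0.305 0.0955 0.071 -0.432;-1 0.305 0.0955 0.071 -0.432;-1 0.305 0.0955 0.071 -0.432")

```text
clock: 1.48
tcp_pos: [0.5469, -0.1256, 0.1495]
orientation: [-2.104, -2.333, -0.001]
contact_force: [0.4, -0.6, 0.3]
grip_width: 0.0857
gripper_force: 0.0
```

```bash
python3 - <<'E'
from h import *
ci=r.camera_info("wrist");cv2.imwrite("pics/w1.png",r.grab_frame("wrist")[:,:,::-1])
print(ci, go(0.545,-0.125,0.05,0.108+np.pi/2))
print(R.from_rotvec(r.get_obs()["orientation"]).as_matrix().round(3))
ho=np.load("holder.npy");
E
```

```text
{'fov_y': 64.98586977646636, 'cx': 321.7707658096723, 'cy': 236.92125537491162, 'k1': -0.0700944207383971, 'position': array([ 0.53896589, -0.04748155,  0.29360475]), 'rotation': array([2.82336601, 0.14612749, 0.02227682])} (array([-0.0071, -0.0064,  0.0988]), np.float64(0.003))
[[-0.111  0.994  0.002]
 [ 0.994  0.111  0.006]
 [ 0.006  0.003 -1.   ]]
```

View pics/w1.png

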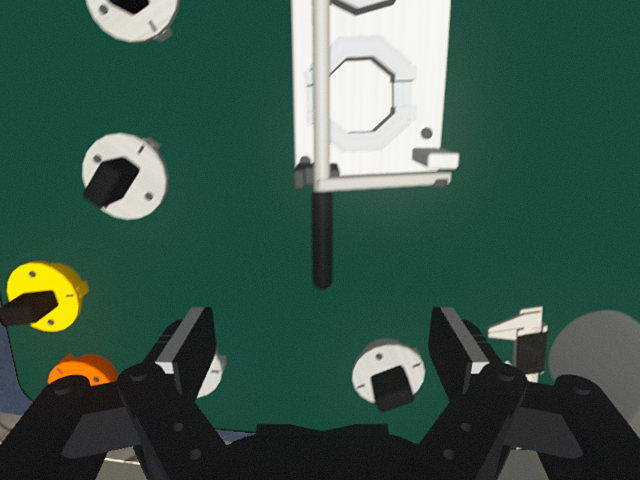

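The handle runs vertically at u=322, v from 193 to 288, midway between the fingers. Seat 4 is at (361,95).

```bash
python3 - <<'E'
from h import *
ci=r.camera_info("wrist")
ho=np.load("holder.npy");x=np.array([np.cos(ho[2]),np.sin(ho[2])]);y=np.array([-x[1],x[0]])
h=np.r_[ho[:2]+.05*x-.225*y,.045]
for a in(.25,.3,.35):
    P=h+np.r_[-x*.079*np.cos(a),.079*np.sin(a)];print(a,P,project(ci,P))
print("seat4 top",project(ci,np.r_[ho[:2]-.135*y,.033]), "plate FR",project(ci,np.r_[ho[:2]-.195*y-.046*x,.012]))
E
```

```text
0.25 [ 0.54417111 -0.12568388  0.06454491] [[310.56816308 254.12648131]]
0.3 [ 0.54523732 -0.12556797  0.0683461 ] [[312.09659921 256.20800628]]
0.35 [ 0.54649107 -0.12543167  0.07208893] [[313.97382393 258.32028964]]
seat4 top [[351.35131155 109.37422994]] plate FR [[286.42981339 192.61942357]]
```

```bash
cat >> h.py <<'E'
def snap(n,name):
    ci=r.camera_info(n);im=r.grab_frame(n)[:,:,::-1].copy();cv2.imwrite(f"pics/{name}.png",im);return ci,im
def holder():
    ho=np.load("holder.npy");x=np.array([np.cos(ho[2]),np.sin(ho[2])]);return ho[:2],x,np.array([-x[1],x[0]])
E
python3 - <<'E'
from h import *
o,x,y=holder();print(r.get_obs()["tcp_pos"],r.get_obs()["qvel"].round(3))
h=np.r_[o+.05*x-.225*y,.045]
ci,im=snap("wrist","w2")
g=im[120:320,:,:].max(2)
m=np.zeros((480,640),np.uint8);m[195:300,280:370]=(im[195:300,280:370].max(2)<45)
n,l,st,ce=cv2.connectedComponentsWithStats(m);k=1+st[1:,4].argmax();print("handle",st[k],ce[k])
P=h+np.r_[-x*.079*np.cos(.3),.079*np.sin(.3)];print(project(ci,P))
E
```

```text
[ 0.55035666 -0.11780592  0.14882466] [ 0.053 -0.045 -0.014  0.039 -0.048  0.019  0.16 ]
handle [ 303  205   21   95 1686] [313.45432977 254.93890866]
[[312.09659921 256.20800628]]
```

>>> play_rows(targets="-1 -0.007 -0.006 0.03 0;-1 -0.007 -0.006 0.06 0;-1 -0.007 -0.006 0.098 0;-1 -0.007 -0.006 0.098 0;-1 -0.007 -0.006 0.098 0;0.2 -0.007 -0.006 0.098 0;0.6 -0.007 -0.006 0.098 0;1 -0.007 -0.006 0.098 0", squeeze=30)

```text
clock: 2.25
tcp_pos: [0.5422, -0.1362, 0.0544]
orientation: [2.103, 2.329, 0.003]
contact_force: [-0.2, -0.3, -0.7]
grip_width: 0.0516
gripper_force: 0.0
```

>>> play_rows(targets="1 0 0 0 0;1 0 0 0 0;1 0 0 0 0;1 0 0 0 0")

```text
clock: 2.58
tcp_pos: [0.5473, -0.1355, 0.0543]
orientation: [2.098, 2.326, 0.015]
contact_force: [14.0, -1.1, -6.1]
grip_width: 0.0115
gripper_force: 31.0
```

```bash
python3 - <<'E'
from h import *
o,x,y=holder();M=R.from_rotvec(r.get_obs()["orientation"]).as_matrix()
X=np.r_[x,0]
a0=.3
p=lambda a:-X*.079*np.cos(a)+np.r_[0,0,.079*np.sin(a)]
for a in np.arange(.5,2.16,.1): print(round(a,2),(M.T@(p(a)-p(a0))).round(3))
print(r.get_obs()["tcp_pos"])
E
```

```text
0.5 [ 0.     0.006 -0.014]
0.6 [ 0.     0.011 -0.021]
0.7 [ 0.     0.015 -0.027]
0.8 [ 0.     0.021 -0.033]
0.9 [ 0.     0.027 -0.038]
1.0 [ 0.     0.033 -0.043]
1.1 [ 0.     0.04  -0.047]
1.2 [ 0.     0.048 -0.05 ]
1.3 [ 0.     0.055 -0.052]
1.4 [ 0.     0.063 -0.054]
1.5 [ 0.     0.071 -0.055]
1.6 [ 0.     0.079 -0.055]
1.7 [ 0.     0.086 -0.054]
1.8 [ 0.     0.094 -0.052]
1.9 [ 0.     0.102 -0.05 ]
2.0 [ 0.001  0.109 -0.047]
2.1 [ 0.001  0.116 -0.043]
[ 0.54731287 -0.13546412  0.05429533]
```

>>> play_rows(targets="1 0 0.011 -0.014 0;1 0 0.016 -0.021 0;1 0 0.020 -0.027 0;1 0 0.026 -0.033 0;1 0 0.032 -0.038 0;1 0 0.038 -0.043 0;1 0 0.045 -0.047 0;1 0 0.053 -0.050 0")

```text
clock: 3.25
tcp_pos: [0.5856, -0.1316, 0.1029]
orientation: [-2.1, -2.322, 0.02]
contact_force: [-26.5, 1.2, 35.6]
grip_width: 0.0118
gripper_force: 33.9
```

>>> play_rows(targets="1 0 0.007 -0.002 0;1 0 0.015 -0.004 0;1 0 0.023 -0.005 0;1 0 0.031 -0.005 0;1 0 0.038 -0.004 0;1 0 0.046 -0.002 0;1 0 0.054 0 0;1 0 0.061 0.003 0")

```text
clock: 3.92
tcp_pos: [0.6547, -0.1239, 0.1006]
orientation: [2.104, 2.331, 0.001]
contact_force: [-3.6, 0.5, 5.6]
grip_width: 0.0117
gripper_force: 34.8
```

>>> play_rows(targets="1 0 0.003 0.001 0;1 0 0.003 0.001 0;1 0 0.003 0.001 0;1 0 0.003 0.001 0")

```text
clock: 4.25
tcp_pos: [0.6579, -0.1235, 0.0987]
orientation: [2.104, 2.331, 0.003]
contact_force: [2.9, 0.8, 0.1]
grip_width: 0.0117
gripper_force: 34.8
```

>>> play_rows(targets="0 0 0 0 0;-0.4 0 0 0 0;-0.4 0 0 0 0;-0.4 0 0 -0.04 0;-0.4 0 0 -0.08 0;-0.4 0 0 -0.1 0;-0.4 0.05 -0.03 -0.12 0;-0.4 0.09 -0.06 -0.14 0")

```text
clock: 4.92
tcp_pos: [0.6081, -0.0643, 0.2274]
orientation: [2.11, 2.326, 0.001]
contact_force: [1.4, 2.4, 0.1]
grip_width: 0.0597
gripper_force: 0.0
```

>>> play_rows(targets="-0.4 0.04 -0.03 0 0;-0.4 0.08 -0.045 0 0;-0.4 0.115 -0.055 0 0;-0.4 0.125 -0.055 0 0;-0.4 0.125 -0.055 0 0;-0.4 0.125 -0.055 0 0;-0.4 0.125 -0.055 0 0;-0.4 0.125 -0.055 0 0")

```text
clock: 5.58
tcp_pos: [0.5409, 0.0537, 0.2263]
orientation: [2.109, 2.329, -0.001]
contact_force: [0.2, -1.1, 0.2]
grip_width: 0.0596
gripper_force: 0.0
```

```bash
python3 - <<'E'
from h import *
o,x,y=holder()
ci,im=snap("wrist","w3");print(r.get_obs()["tcp_pos"])
print(project(ci,[np.r_[o+k*y,.033] for k in(.135,.045,-.045,-.135)]).round(1))
h=np.r_[o+.05*x-.225*y,.045]
print([project(ci,h+np.r_[-x*.079*np.cos(a),.079*np.sin(a)]).round(0)[0] for a in(1.6,1.8,2.0,2.1)])
cv2.imwrite("pics/w3z.png",cv2.resize(im[0:480,150:560],None,fx=1.25,fy=1.25))
E
```

```text
[0.54080004 0.05390537 0.22628877]
[[333.2 -18.2]
 [333.4  99.2]
 [333.4 202.7]
 [333.3 291.7]]
[array([397., 433.]), array([415., 431.]), array([431., 426.]), array([438., 423.])]
```

View pics/w3z.png

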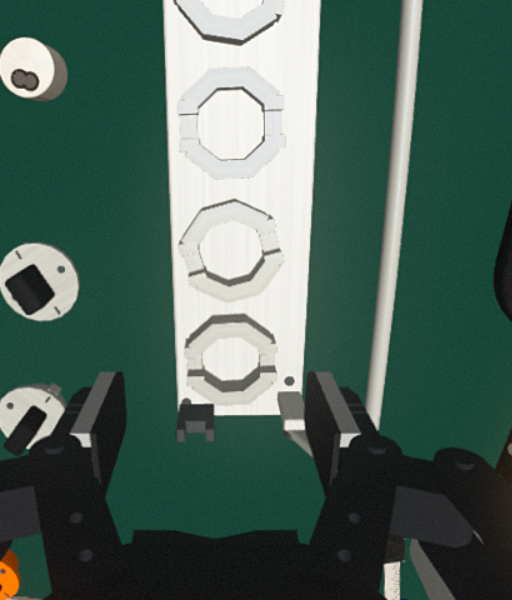

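Three seats are visible, with notches front and rear: seat 2 about (335,99), seat 3 (335,200), seat 4 (335,287). The bail rod is well back. I'll shift left to include seat 1, then rectify to measure centres and notch turns.

>>> play_rows(targets="-0.4 0.03 0 0 0;-0.4 0.06 0 0 0;-0.4 0.085 0 0 0;-0.4 0.09 0 0 0;-0.4 0.09 0 0 0;-0.4 0.09 0 0 0;-0.4 0.09 0 0 0")

```text
clock: 6.22
tcp_pos: [0.5317, 0.143, 0.2263]
orientation: [2.108, 2.328, -0.002]
contact_force: [0.2, 0.5, 0.2]
grip_width: 0.0596
gripper_force: 0.0
```

```bash
python3 - <<'E'
from h import *
o,x,y=holder()
ci,im=snap("wrist","w4")
old=cv2.imread("pics/w3.png")
tiles=[]
for k in(.135,.045,-.045,-.135):
    c=np.r_[o+k*y,.033]
    # patch +-50mm, up=+x holder, right=-y holder (as the top view), 4 px/mm
    N=400;s=.25e-3
    jj,ii=np.meshgrid(np.arange(N),np.arange(N))
    P=c+np.r_[x,0]*((N/2-ii)*s)[...,None]-np.r_[y,0]*((jj-N/2)*s)[...,None]
    uv=project(ci,P.reshape(-1,3)).reshape(N,N,2).astype(np.float32)
    t=cv2.remap(im,uv[...,0],uv[...,1],cv2.INTER_CUBIC)
    t=cv2.createCLAHE(3,(4,4)).apply(cv2.cvtColor(t,cv2.COLOR_BGR2GRAY))
    t=cv2.cvtColor(t,cv2.COLOR_GRAY2BGR)
    cv2.circle(t,(200,200),94,(0,0,255),1);cv2.circle(t,(200,200),144,(0,255,0),1)
    for a in np.radians(range(-30,31,10)):
        for sg in(1,-1):
            d=np.array([-np.sin(a),-np.cos(a)])*sg  # turn + = ccw seen from above
            p1=200+d*148;p2=200+d*(170 if abs(a)<1e-6 else 160);cv2.line(t,tuple(p1.astype(int)),tuple(p2.astype(int)),(255,0,0),1)
    tiles.append(t[:,:])
big=np.vstack([np.hstack(tiles[:2]),np.hstack(tiles[2:])]);cv2.imwrite("pics/seats.png",cv2.resize(big,(600,600),interpolation=cv2.INTER_AREA))
E
```

```text
(no output)
```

View pics/seats.png

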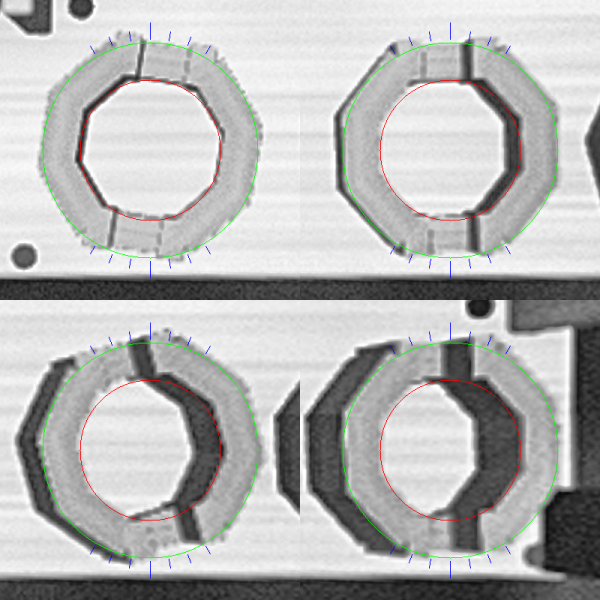

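The circles fit to about 1 mm. Notch turns relative to the holder: s1 -0.17, s2 +0.05, s3 +0.24, s4 +0.04. Next is cell C.

```bash
python3 - <<'E'
from h import *
print(r.get_obs()["joints"].round(2),go(0.42,0.02,0.16,-.94))
E
```

```text
[ 0.11  0.34 -0.59  1.83  0.22  1.04 -0.47] (array([-0.1113, -0.1233,  0.0665]), np.float64(-0.532))
```

>>> play_rows(targets="-0.4 -0.02 -0.02 0.01 -0.09;-0.4 -0.05 -0.055 0.03 -0.2;-0.4 -0.08 -0.09 0.05 -0.32;-0.4 -0.1 -0.11 0.06 -0.43;-0.4 -0.111 -0.123 0.066 -0.53;-0.4 -0.111 -0.123 0.066 -0.532;-0.4 -0.111 -0.123 0.066 -0.532;-0.4 -0.111 -0.123 0.066 -0.532")

```text
clock: 6.93
tcp_pos: [0.4213, 0.022, 0.1612]
orientation: [1.422, 2.8, 0.002]
contact_force: [0.3, 0.1, 0.5]
grip_width: 0.0594
gripper_force: 0.0
```

>>> play_rows(targets="-0.4 0 0 0 0;-0.4 0 0 0 0")

```text
clock: 7.1
tcp_pos: [0.4214, 0.0231, 0.1612]
orientation: [1.417, 2.802, 0.002]
contact_force: [0.2, 0.4, -0.5]
grip_width: 0.06
gripper_force: 0.0
```

```bash
cat >> h.py <<'E'
def cellview(name,guess,z0=0.0):
    """flange circle at z0+.027 and bar top at z0+.058 near guess in the wrist picture"""
    ci,im=snap("wrist",name)
    u,v=project(ci,np.r_[guess,z0+.027])[0];print("pix",u.round(),v.round())
    hsv=cv2.cvtColor(im,cv2.COLOR_BGR2HSV)
    yy,xx=np.mgrid[:480,:640];near=np.hypot(xx-u,yy-v)<95
    m=((hsv[...,1]<60)&(hsv[...,2]>100)&near).astype(np.uint8)
    cn=max(cv2.findContours(m,0,2)[0],key=cv2.contourArea)
    hull=cv2.convexHull(cn)
    P=plane(ci,hull[:,0],z0+.027)[:,:2]*1000
    (cx,cy),rad=cv2.minEnclosingCircle(P.astype(np.float32))
    hm=np.zeros_like(m);cv2.fillConvexPoly(hm,hull,1)
    b=((im.max(2)<70)&(hm>0)).astype(np.uint8)
    n,l,st,ce=cv2.connectedComponentsWithStats(b);k=1+st[1:,4].argmax()
    P=plane(ci,np.argwhere(l==k)[:,::-1],z0+.058)[:,:2]*1000
    rect=cv2.minAreaRect(P.astype(np.float32))
    print("flange",round(cx,1),round(cy,1),"d",round(2*rad,1),"bar",np.round(rect[0],1),np.round(rect[1],1),"ang",round(longaxis(cv2.boxPoints(rect)),3))
    cv2.drawContours(im,[hull],-1,(0,0,255),1)
    return ci,im
E
python3 - <<'E'
from h import *
print(r.get_obs()["tcp_pos"])
ci,im=cellview("w5",(0.408,0.019));cv2.imwrite("pics/w5m.png",im)
E
```

```text
[0.42140755 0.02309596 0.16118349]
pix 305.0 216.0
flange 408.1 18.6 d 64.4 bar [406.7  21. ] [15.2 34.3] ang -0.961
```

View pics/w5m.png

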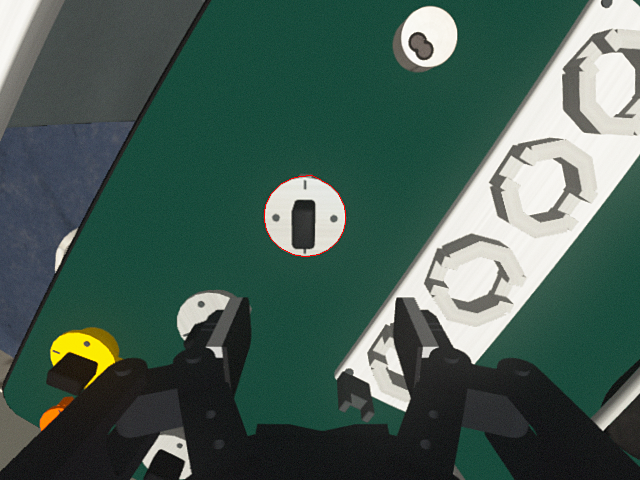

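```bash
python3 - <<'E'
from h import *
print(go(0.408,0.0186,0.031,-.95))
E
```

```text
(array([ 0.0042, -0.0134,  0.13  ]), np.float64(0.014))
```

>>> play_rows(targets="-0.4 0.004 -0.0135 0 0;-0.4 0.004 -0.0135 0.03 0;-0.4 0.004 -0.0135 0.06 0;-0.4 0.004 -0.0135 0.09 0;-0.4 0.004 -0.0135 0.12 0;-0.4 0.004 -0.0135 0.13 0;-0.4 0.004 -0.0135 0.13 0;-0.4 0.004 -0.0135 0.13 0")

```text
clock: 7.82
tcp_pos: [0.4071, 0.0182, 0.0304]
orientation: [-1.416, -2.803, 0.0]
contact_force: [-0.2, 0.3, 0.4]
grip_width: 0.0602
gripper_force: 0.0
```

>>> play_rows(targets="-0.4 0 0 0 0;-0.4 0 0 0 0;-0.4 0 0 0 0")

```text
clock: 8.07
tcp_pos: [0.4079, 0.0175, 0.0316]
orientation: [1.418, 2.801, 0.002]
contact_force: [0.4, 0.7, 0.0]
grip_width: 0.0599
gripper_force: 0.0
```

```bash
python3 - <<'E'
from h import *
print(go(0.408,0.0186,0.031,-.95),r.get_obs()["joints"].round(2))
E
```

```text
(array([0.0008, 0.0007, 0.0006]), np.float64(0.013)) [ 0.26  0.44 -0.53  2.29  0.46  0.51 -0.  ]
```

>>> play_rows(targets="0.2 0 0 0 0;1 0 0 0 0;1 0 0 0 0;1 0 0 0 0;1 0 0 0 0;1 0 0 0 0;1 0 0 -0.03 0;1 0 0 -0.06 0", squeeze=70)

```text
clock: 8.73
tcp_pos: [0.4049, 0.0176, 0.09]
orientation: [-1.415, -2.799, 0.003]
contact_force: [0.3, -1.2, -1.3]
grip_width: 0.0152
gripper_force: 69.0
```

>>> play_rows(targets="1 0 0 -0.02 0;1 0 0 -0.04 0;1 0 0 -0.04 0;1 0 0 -0.04 0;1 0 0 -0.04 0")

```text
clock: 9.15
tcp_pos: [0.4062, 0.0171, 0.1298]
orientation: [-1.418, -2.802, 0.001]
contact_force: [0.2, -0.2, -1.6]
grip_width: 0.0146
gripper_force: 69.3
```

```bash
python3 - <<'E'
from h import *
o,x,y=holder();s=o+.135*y
print(r.get_obs()["tcp_pos"],s,go(*s,0.125,.108-.17))
E
```

```text
[0.40617736 0.0171032  0.12979116] [0.5316515  0.23507622] (array([0.1013, 0.2302, 0.0046]), np.float64(-0.875))
```

>>> play_rows(targets="1 0.012 0.025 0.003 -0.12;1 0.03 0.065 0.003 -0.24;1 0.048 0.105 0.003 -0.36;1 0.063 0.145 0.003 -0.48;1 0.078 0.18 0.003 -0.6;1 0.09 0.205 0.004 -0.72;1 0.098 0.225 0.004 -0.84;1 0.101 0.23 0.005 -0.875")

```text
clock: 9.82
tcp_pos: [0.5327, 0.2391, 0.1238]
orientation: [-0.083, -3.138, -0.005]
contact_force: [-0.0, 0.5, -1.7]
grip_width: 0.0148
gripper_force: 69.1
```

>>> play_rows(targets="1 0 0 0 0;1 0 0 0 0;1 0 0 0 0;1 0 0 0 0")

```text
clock: 10.15
tcp_pos: [0.5319, 0.2332, 0.1252]
orientation: [-0.101, -3.139, 0.003]
contact_force: [-0.1, -0.3, -2.1]
grip_width: 0.0147
gripper_force: 69.1
```

```bash
python3 - <<'E'
from h import *
o,x,y=holder();s=o+.135*y
ci,im=snap("wrist","w6");print(r.get_obs()["tcp_pos"],s,go(*s,0.056,.108-.17))
cv2.imwrite("pics/w6c.png",im)
E
```

```text
[0.53212121 0.23344252 0.12543162] [0.5316515  0.23507622] (array([0.0006, 0.0017, 0.0694]), np.float64(-0.002))
```

View pics/w6c.png

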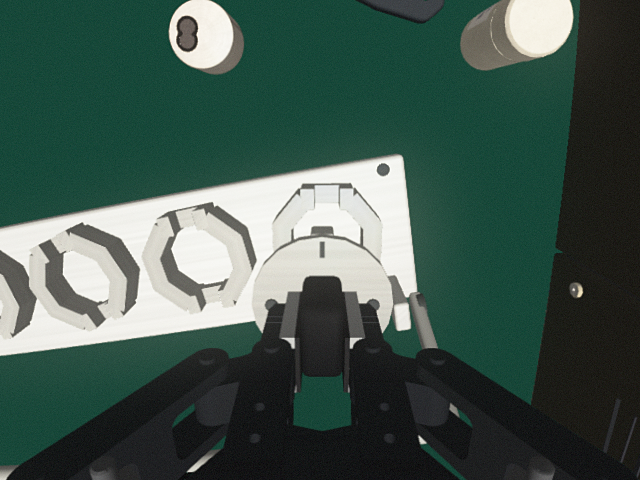

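The cell hangs square over seat 1. The notch at (327,195) lines up with its key mark at (322,248). Lowering.

>>> play_rows(targets="1 0 0.001 0.02 0;1 0 0.001 0.04 0;1 0 0.0015 0.055 0;1 0 0.0015 0.06 0;1 0 0.0015 0.064 0;1 0 0.0015 0.068 0;1 0 0.0015 0.068 0;1 0 0.0015 0.068 0")

```text
clock: 10.87
tcp_pos: [0.5328, 0.2368, 0.0581]
orientation: [0.097, 3.139, 0.001]
contact_force: [0.1, -0.2, -2.8]
grip_width: 0.0149
gripper_force: 69.3
```

>>> play_rows(targets="1 0 0 0.002 0;1 0 0 0.004 0;1 0 0 0.006 0;1 0 0 0.008 0;1 0 0 0.01 0;1 0 0 0.01 0")

```text
clock: 11.37
tcp_pos: [0.5322, 0.2364, 0.0471]
orientation: [-0.097, -3.139, 0.001]
contact_force: [-0.5, 0.1, -1.7]
grip_width: 0.0146
gripper_force: 69.3
```

>>> play_rows(targets="1 0 0 0.002 0;1 0 0 0.0035 0;1 0 0 0.005 0;1 0 0 0.005 0;1 0 0 0.005 0")

```text
clock: 11.78
tcp_pos: [0.5325, 0.2367, 0.043]
orientation: [0.097, 3.14, -0.0]
contact_force: [-1.8, -1.6, 5.2]
grip_width: 0.0149
gripper_force: 69.8
```

>>> play_rows(targets="0.3 0 0 0 0;-0.4 0 0 0 0;-0.4 0 0 0 0;-0.4 0 0 -0.03 0;-0.4 0 0 -0.06 0;-0.4 0 0 -0.09 0;-0.4 0 0 -0.12 0;-0.4 0 0 -0.12 0")

```text
clock: 12.45
tcp_pos: [0.5352, 0.239, 0.1685]
orientation: [0.097, 3.132, 0.007]
contact_force: [1.2, 1.7, 1.1]
grip_width: 0.0598
gripper_force: 0.0
```

>>> play_rows(targets="-0.4 0 0 0 0;-0.4 0 0 0 0;-0.4 0 0 0 0")

```text
clock: 12.7
tcp_pos: [0.5318, 0.2359, 0.1612]
orientation: [-0.097, -3.138, 0.002]
contact_force: [0.1, -0.5, -0.7]
grip_width: 0.0599
gripper_force: 0.0
```

```bash
python3 - <<'E'
from h import *
o,x,y=holder();s=o+.135*y;print("seat",s)
cellview("w7",s,0.012)
for q in(1.04,1.04+np.pi): print(r.get_obs()["joints"][6],go(0.41,-0.10,0.16,q))
E
```

```text
seat [0.5316515  0.23507622]
pix 322.0 228.0
flange 537.2 234.8 d 144.7 bar [528.  235.8] [14.4 34.5] ang -0.052
0.584177629769627 (array([ 0.1008, -0.3428,  0.0018]), np.float64(-1.102))
0.584177629769627 (array([ 0.1008, -0.3428,  0.0018]), np.float64(-1.102))
```

>>> play_rows(targets="-0.4 0.008 -0.03 0 -0.12;-0.4 0.02 -0.07 0 -0.24;-0.4 0.03 -0.11 0 -0.36;-0.4 0.042 -0.15 0 -0.48;-0.4 0.055 -0.19 0 -0.6;-0.4 0.067 -0.23 0 -0.72;-0.4 0.08 -0.27 0 -0.84;-0.4 0.088 -0.3 0 -0.96")

```text
clock: 13.42
tcp_pos: [0.4262, -0.0544, 0.1618]
orientation: [1.329, -2.845, -0.002]
contact_force: [0.8, -0.1, -0.5]
grip_width: 0.0598
gripper_force: 0.0
```

>>> play_rows(targets="-0.4 0 0 0 -0.1;-0.4 0 0 0 -0.14;-0.4 0 0 0 -0.14;-0.4 0 0 0 -0.14;-0.4 0 0 0 -0.14")

```text
clock: 13.83
tcp_pos: [0.4279, -0.0523, 0.1623]
orientation: [1.517, -2.751, -0.001]
contact_force: [0.3, 1.3, -0.9]
grip_width: 0.0599
gripper_force: 0.0
```

```bash
python3 - <<'E'
from h import *
print(r.get_obs()["tcp_pos"])
cellview("w8",(.40,-.102))
print(go(0.40,-0.102,0.031,1.04))
E
```

```text
[ 0.42787357 -0.05225193  0.1623214 ]
pix 318.0 148.0
flange 400.3 -104.1 d 63.0 bar [ 399.9 -104.6] [28.7 14.4] ang 1.008
(array([ 0.0571, -0.003 ,  0.1314]), np.float64(-0.031))
```

>>> play_rows(targets="-0.4 0.03 -0.003 0.01 -0.02;-0.4 0.058 -0.003 0.03 -0.02;-0.4 0.058 -0.003 0.06 -0.02;-0.4 0.058 -0.003 0.09 -0.02;-0.4 0.058 -0.003 0.12 -0.02;-0.4 0.058 -0.003 0.131 -0.02;-0.4 0.058 -0.003 0.131 -0.02;-0.4 0.058 -0.003 0.131 -0.02")

```text
clock: 14.55
tcp_pos: [0.3997, -0.1026, 0.0315]
orientation: [1.547, -2.734, -0.002]
contact_force: [0.6, -0.6, -0.0]
grip_width: 0.06
gripper_force: 0.0
```

>>> play_rows(targets="-0.4 0 0 0 0;-0.4 0 0 0 0;-0.4 0 0 0 0")

```text
clock: 14.8
tcp_pos: [0.4004, -0.1037, 0.0326]
orientation: [-1.544, 2.734, -0.003]
contact_force: [0.5, -0.2, 1.0]
grip_width: 0.0598
gripper_force: 0.0
```

>>> play_rows(targets="0.2 0 0 0 0;1 0 0 0 0;1 0 0 0 0;1 0 0 0 0;1 0 0 0 0;1 0 0 0 0;1 0 0 -0.03 0;1 0 0 -0.06 0", squeeze=70)

```text
clock: 15.47
tcp_pos: [0.3978, -0.1028, 0.0912]
orientation: [1.545, -2.732, -0.006]
contact_force: [0.9, -0.8, -2.4]
grip_width: 0.0147
gripper_force: 69.7
```

>>> play_rows(targets="1 0 0 -0.02 0;1 0 0 -0.04 0;1 0 0 -0.04 0;1 0 0 -0.04 0;1 0 0 -0.04 0")

```text
clock: 15.88
tcp_pos: [0.3986, -0.1038, 0.1306]
orientation: [1.544, -2.735, -0.001]
contact_force: [-0.7, -0.4, -3.3]
grip_width: 0.0145
gripper_force: 70.0
```

```bash
python3 - <<'E'
from h import *
o,x,y=holder();s=o+.045*y
print(r.get_obs()["tcp_pos"],s,go(*s,0.125,.108+.047))
E
```

```text
[ 0.39863477 -0.10379706  0.13064944] [0.54137855 0.1456034 ] (array([-0.2873,  0.0066,  0.0054]), np.float64(0.873))
```

>>> play_rows(targets="1 -0.02 0 0.005 0.12;1 -0.06 0.002 0.005 0.24;1 -0.1 0.003 0.005 0.36;1 -0.14 0.004 0.005 0.48;1 -0.18 0.005 0.005 0.6;1 -0.22 0.006 0.005 0.72;1 -0.26 0.0065 0.005 0.84;1 -0.287 0.0065 0.005 0.873")

```text
clock: 16.55
tcp_pos: [0.5425, 0.1504, 0.125]
orientation: [0.24, -3.131, -0.002]
contact_force: [1.1, -0.0, -2.5]
grip_width: 0.0147
gripper_force: 69.8
```

>>> play_rows(targets="1 0 0 0 0;1 0 0 0 0;1 0 0 0 0;1 0 0 0 0;1 0 0 0 0;1 0 0 0 0")

```text
clock: 17.05
tcp_pos: [0.5419, 0.1442, 0.1263]
orientation: [0.241, -3.132, 0.001]
contact_force: [0.1, 0.1, -2.7]
grip_width: 0.0147
gripper_force: 69.9
```

```bash
python3 - <<'E'
from h import *
o,x,y=holder();s=o+.045*y
print(r.get_obs()["tcp_pos"],s,go(*s,0.060,.108+.047))
E
```

```text
[0.54191472 0.14421084 0.12631468] [0.54137855 0.1456034 ] (array([0.0003, 0.0015, 0.0663]), np.float64(-0.001))
```

>>> play_rows(targets="1 0 0.001 0.02 0;1 0 0.001 0.04 0;1 0 0.0015 0.055 0;1 0 0.0015 0.06 0;1 0 0.0015 0.064 0;1 0 0.0015 0.068 0;1 0 0.0015 0.068 0;1 0 0.0015 0.068 0")

```text
clock: 17.72
tcp_pos: [0.5423, 0.1473, 0.0591]
orientation: [-0.244, 3.131, 0.0]
contact_force: [0.4, 0.0, -2.2]
grip_width: 0.0148
gripper_force: 69.9
```

>>> play_rows(targets="1 0 0 0.002 0;1 0 0 0.004 0;1 0 0 0.006 0;1 0 0 0.008 0;1 0 0 0.01 0;1 0 0 0.01 0")

```text
clock: 18.22
tcp_pos: [0.5417, 0.147, 0.0482]
orientation: [0.244, -3.132, 0.0]
contact_force: [-0.4, 0.4, -2.1]
grip_width: 0.015
gripper_force: 69.8
```

Below riding height with no force, so the keys are in. Down to the floor.

>>> play_rows(targets="1 0 0 0.002 0;1 0 0 0.0035 0;1 0 0 0.005 0;1 0 0 0.005 0;1 0 0 0.005 0")

```text
clock: 18.63
tcp_pos: [0.542, 0.1472, 0.044]
orientation: [-0.244, 3.132, -0.001]
contact_force: [-2.8, -1.7, 3.3]
grip_width: 0.0148
gripper_force: 70.8
```

>>> play_rows(targets="0.3 0 0 0 0;-0.4 0 0 0 0;-0.4 0 0 0 0;-0.4 0 0 -0.03 0;-0.4 0 0 -0.06 0;-0.4 0 0 -0.09 0;-0.4 0 0 -0.12 0;-0.4 0 0 -0.12 0")

```text
clock: 19.3
tcp_pos: [0.545, 0.1492, 0.1694]
orientation: [-0.244, 3.123, 0.003]
contact_force: [0.7, 0.4, -0.5]
grip_width: 0.0596
gripper_force: 0.0
```

>>> play_rows(targets="-0.4 0 0 0 0;-0.4 0 0 0 0;-0.4 0 0 0 0")

```text
clock: 19.55
tcp_pos: [0.5412, 0.1466, 0.1623]
orientation: [0.244, -3.13, 0.001]
contact_force: [0.2, -0.1, -0.7]
grip_width: 0.0596
gripper_force: 0.0
```

```bash
python3 - <<'E'
from h import *
print(go(0.47,-0.24,0.16,0))
ci,im=snap("top","top1")
hsv=cv2.cvtColor(im,cv2.COLOR_BGR2HSV)
for n,P in dict(A=(.614,-.249),B=(.443,-.263)).items():
    u,v=project(ci,np.r_[P,.027])[0];u,v=int(u),int(v)
    m=np.zeros((480,640),np.uint8);m[v-35:v+35,u-35:u+35]=((hsv[...,1]<60)&(hsv[...,2]>110))[v-35:v+35,u-35:u+35]
    cn=max(cv2.findContours(m,0,2)[0],key=cv2.contourArea)
    print(n,cv2.minEnclosingCircle((plane(ci,cv2.convexHull(cn)[:,0],.027)[:,:2]*1000).astype(np.float32)))
E
```

```text
(array([ 0.1302, -0.3709,  0.0027]), np.float64(0.155))
A ((615.914306640625, -251.30502319335938), 31.551166534423828)
B ((442.99249267578125, -262.9326477050781), 31.30776596069336)
```

>>> play_rows(targets="-0.4 0.01 -0.03 0 0;-0.4 0.024 -0.07 0 0;-0.4 0.038 -0.11 0 0;-0.4 0.052 -0.15 0 0;-0.4 0.065 -0.19 0 0;-0.4 0.08 -0.23 0 0;-0.4 0.095 -0.27 0 0;-0.4 0.109 -0.31 0 0")

```text
clock: 20.27
tcp_pos: [0.4818, -0.1725, 0.1627]
orientation: [0.244, -3.131, -0.001]
contact_force: [0.7, 0.6, -0.3]
grip_width: 0.0598
gripper_force: 0.0
```

>>> play_rows(targets="-0.4 0.013 -0.035 0 0.1;-0.4 0.02 -0.055 0 0.155;-0.4 0.021 -0.061 0 0.155;-0.4 0.021 -0.061 0 0.155;-0.4 0.021 -0.061 0 0.155;-0.4 0.021 -0.061 0 0.155;-0.4 0.021 -0.061 0 0.155")

```text
clock: 20.85
tcp_pos: [0.4726, -0.2319, 0.1636]
orientation: [-0.007, 3.141, 0.001]
contact_force: [-0.0, -0.3, 0.1]
grip_width: 0.06
gripper_force: 0.0
```

```bash
python3 - <<'E'
from h import *
print(r.get_obs()["tcp_pos"],r.get_obs()["qvel"].round(2))
cellview("w9",(.443,-.263))
print(go(0.443,-0.263,0.0325,0))
E
```

```text
[ 0.47259743 -0.23190696  0.16362933] [ 0.   -0.    0.01 -0.    0.    0.    0.  ]
pix 282.0 184.0
flange 443.0 -264.5 d 63.7 bar [ 441.5 -262.8] [32.1 17. ] ang 0.026
(array([ 0.0297, -0.0307,  0.1311]), np.float64(0.004))
```

>>> play_rows(targets="-0.4 0.015 -0.016 0 0;-0.4 0.03 -0.032 0.02 0;-0.4 0.03 -0.032 0.05 0;-0.4 0.03 -0.032 0.08 0;-0.4 0.03 -0.032 0.11 0;-0.4 0.03 -0.032 0.131 0;-0.4 0.03 -0.032 0.131 0;-0.4 0.03 -0.032 0.131 0")

```text
clock: 21.57
tcp_pos: [0.4419, -0.2649, 0.0323]
orientation: [0.004, -3.14, -0.002]
contact_force: [-0.2, 0.0, 0.6]
grip_width: 0.0597
gripper_force: 0.0
```

>>> play_rows(targets="-0.4 0 0 0 0;-0.4 0 0 0 0;-0.4 0 0 0 0")

```text
clock: 21.82
tcp_pos: [0.4431, -0.2666, 0.0341]
orientation: [-0.001, 3.139, -0.002]
contact_force: [-0.1, -0.5, 0.1]
grip_width: 0.0595
gripper_force: 0.0
```

>>> play_rows(targets="0.2 0 0.002 0.002 0;1 0 0.002 0.002 0;1 0 0.002 0.002 0;1 0 0.002 0.002 0;1 0 0.002 0.002 0;1 0 0.002 0.002 0;1 0 0.002 -0.03 0;1 0 0.002 -0.06 0", squeeze=70)

```text
clock: 22.48
tcp_pos: [0.4404, -0.2634, 0.0918]
orientation: [0.001, -3.138, -0.005]
contact_force: [0.9, -0.7, -1.0]
grip_width: 0.0147
gripper_force: 68.9
```

>>> play_rows(targets="1 0 0 -0.02 0;1 0 0 -0.04 0;1 0 0 -0.04 0;1 0 0 -0.04 0;1 0 0 -0.04 0")

```text
clock: 22.9
tcp_pos: [0.441, -0.2642, 0.1316]
orientation: [0.0, -3.14, -0.001]
contact_force: [0.7, 0.1, -2.0]
grip_width: 0.0147
gripper_force: 69.1
```

```bash
python3 - <<'E'
from h import *
o,x,y=holder();s=o-.045*y
print(r.get_obs()["tcp_pos"],s,go(*s,0.125,.108+.244))
E
```

```text
[ 0.44100567 -0.26418075  0.13157058] [0.5511056  0.05613059] (array([-0.1102,  0.3203,  0.0066]), np.float64(-0.352))
```

>>> play_rows(targets="1 -0.01 0.03 0.005 0;1 -0.024 0.068 0.005 -0.06;1 -0.037 0.106 0.005 -0.12;1 -0.05 0.144 0.005 -0.18;1 -0.063 0.182 0.005 -0.24;1 -0.076 0.22 0.005 -0.3;1 -0.09 0.258 0.005 -0.352;1 -0.1 0.29 0.006 -0.352")

```text
clock: 23.57
tcp_pos: [0.5417, 0.0288, 0.1252]
orientation: [0.557, -3.09, -0.003]
contact_force: [0.9, 0.4, -1.6]
grip_width: 0.0148
gripper_force: 69.0
```

>>> play_rows(targets="1 0 0.01 0 0;1 0 0.01 0 0;1 0 0.01 0 0;1 0 0.01 0 0;1 0 0.01 0 0;1 0 0.01 0 0")

```text
clock: 24.07
tcp_pos: [0.5382, 0.0332, 0.1263]
orientation: [0.546, -3.093, 0.001]
contact_force: [-0.4, -0.7, -2.5]
grip_width: 0.0149
gripper_force: 68.9
```

```bash
python3 - <<'E'
from h import *
o,x,y=holder();s=o-.045*y
print(r.get_obs()["tcp_pos"],s,go(*s,0.06,.108+.244))
E
```

```text
[0.53819571 0.03318978 0.12625882] [0.5511056  0.05613059] (array([-0.02  ,  0.0172,  0.0662]), np.float64(-0.002))
```

>>> play_rows(targets="1 -0.01 0.009 0 0;1 -0.02 0.017 0 0;1 -0.02 0.017 0 0;1 -0.02 0.017 0 0;1 -0.02 0.017 0.02 0;1 -0.02 0.017 0.04 0;1 -0.02 0.017 0.055 0;1 -0.02 0.017 0.055 0")

```text
clock: 24.73
tcp_pos: [0.5489, 0.056, 0.0686]
orientation: [0.548, -3.088, 0.001]
contact_force: [-0.2, -1.5, -2.4]
grip_width: 0.015
gripper_force: 69.0
```

>>> play_rows(targets="1 0 0 0 0;1 0 0 0 0;1 0 0 0.004 0;1 0 0 0.008 0;1 0 0 0.012 0;1 0 0 0.012 0")

```text
clock: 25.23
tcp_pos: [0.5509, 0.0578, 0.059]
orientation: [0.551, -3.092, 0.0]
contact_force: [0.5, -1.0, -2.2]
grip_width: 0.0151
gripper_force: 69.0
```

```bash
python3 - <<'E'
from h import *
o,x,y=holder();s=o-.045*y
print(r.get_obs()["tcp_pos"],s,go(*s,0.047,.108+.244))
E
```

```text
[0.55087406 0.05782067 0.05899487] [0.5511056  0.05613059] (array([ 0.0004, -0.0017,  0.012 ]), np.float64(0.0))
```

>>> play_rows(targets="1 0 -0.001 0.002 0;1 0 -0.001 0.004 0;1 0 -0.001 0.006 0;1 0 -0.001 0.008 0;1 0 -0.001 0.01 0;1 0 -0.001 0.011 0;1 0 -0.001 0.011 0")

```text
clock: 25.82
tcp_pos: [0.5514, 0.0571, 0.0483]
orientation: [0.551, -3.093, -0.0]
contact_force: [-0.0, -0.1, -1.8]
grip_width: 0.0149
gripper_force: 69.0
```

>>> play_rows(targets="1 0 0 0.002 0;1 0 0 0.004 0;1 0 0 0.005 0;1 0 0 0.005 0;1 0 0 0.005 0")

```text
clock: 26.23
tcp_pos: [0.5516, 0.0571, 0.0435]
orientation: [0.551, -3.093, -0.0]
contact_force: [-0.5, -0.1, -2.6]
grip_width: 0.0155
gripper_force: 69.0
```

>>> play_rows(targets="0.3 0 0 0 0;-0.4 0 0 0 0;-0.4 0 0 0 0;-0.4 0 0 -0.03 0;-0.4 0 0 -0.06 0;-0.4 0 0 -0.09 0;-0.4 0 0 -0.12 0;-0.4 0 0 -0.12 0")

```text
clock: 26.9
tcp_pos: [0.5549, 0.0587, 0.1695]
orientation: [-0.549, 3.084, -0.001]
contact_force: [-0.0, 0.8, 0.2]
grip_width: 0.0599
gripper_force: 0.0
```

>>> play_rows(targets="-0.4 0 0 0 0;-0.4 0 0 0 0;-0.4 0 0 0 0")

```text
clock: 27.15
tcp_pos: [0.5508, 0.0567, 0.1624]
orientation: [0.55, -3.091, 0.0]
contact_force: [-0.1, 0.2, -0.1]
grip_width: 0.0599
gripper_force: 0.0
```

```bash
python3 - <<'E'
from h import *
print(go(0.635,-0.22,0.17,.55))
ci,im=snap("top","top2")
hsv=cv2.cvtColor(im,cv2.COLOR_BGR2HSV)
for n,P in dict(A=(.614,-.249)).items():
    u,v=project(ci,np.r_[P,.027])[0];u,v=int(u),int(v)
    m=np.zeros((480,640),np.uint8);m[v-35:v+35,u-35:u+35]=((hsv[...,1]<60)&(hsv[...,2]>110))[v-35:v+35,u-35:u+35]
    cn=max(cv2.findContours(m,0,2)[0],key=cv2.contourArea)
    print(n,cv2.minEnclosingCircle((plane(ci,cv2.convexHull(cn)[:,0],.027)[:,:2]*1000).astype(np.float32)))
cv2.imwrite("pics/c3.png",cv2.resize(im[150:330,190:490],None,fx=2.6,fy=2.6,interpolation=cv2.INTER_CUBIC))
E
```

```text
(array([ 0.0165, -0.2887, -0.0076]), np.float64(-0.198))
A ((615.914306640625, -251.30502319335938), 31.551166534423828)
```

View pics/c3.png

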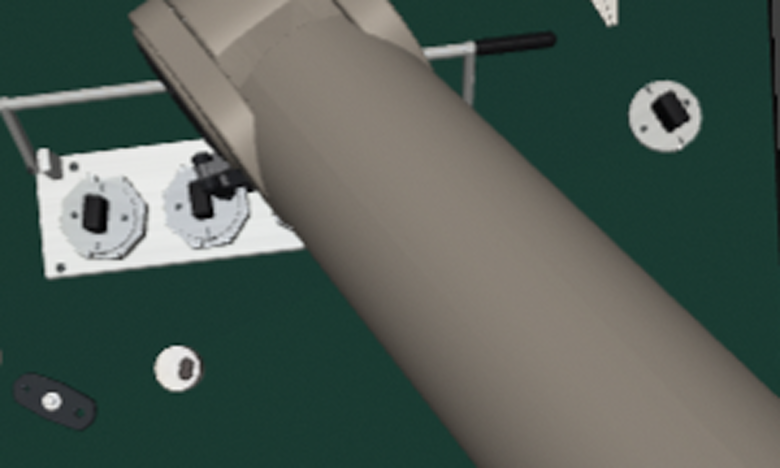

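Seats 1 and 2 look home at (100,215) and (205,205), with the arm hiding seats 3 and 4. The fourth cell, A, is undisturbed at (665,115).

>>> play_rows(targets="-0.4 0.002 -0.03 0 0;-0.4 0.004 -0.07 -0.002 -0.04;-0.4 0.006 -0.11 -0.004 -0.08;-0.4 0.009 -0.15 -0.006 -0.12;-0.4 0.011 -0.19 -0.007 -0.16;-0.4 0.014 -0.23 -0.0075 -0.198;-0.4 0.016 -0.265 -0.0075 -0.198;-0.4 0.0165 -0.288 -0.0075 -0.198")

```text
clock: 27.87
tcp_pos: [0.635, -0.2242, 0.169]
orientation: [0.846, -3.023, 0.0]
contact_force: [-0.1, 0.6, -0.7]
grip_width: 0.0597
gripper_force: 0.0
```

>>> play_rows(targets="-0.4 0 0 0 0;-0.4 0 0 0 0;-0.4 0 0 0 0;-0.4 0 0 0 0;-0.4 0 0 0 0;-0.4 0 0 0 0")

```text
clock: 28.37
tcp_pos: [0.6355, -0.2176, 0.1712]
orientation: [0.857, -3.022, -0.0]
contact_force: [0.4, -0.3, 0.3]
grip_width: 0.06
gripper_force: 0.0
```

```bash
python3 - <<'E'
from h import *
print(r.get_obs()["tcp_pos"])
cellview("w10",(.615,-.251))
print(go(0.615,-0.251,0.0325,.55))
E
```

```text
[ 0.63549986 -0.21755079  0.17123825]
pix 300.0 176.0
flange 616.1 -252.0 d 63.0 bar [ 614.2 -252.4] [31.2 15.2] ang 0.524
(array([ 0.0349, -0.0174,  0.1388]), np.float64(0.002))
```

>>> play_rows(targets="-0.4 0.018 -0.01 0 0.02;-0.4 0.035 -0.0185 0.02 0.02;-0.4 0.035 -0.0185 0.05 0.02;-0.4 0.035 -0.0185 0.08 0.02;-0.4 0.035 -0.0185 0.11 0.02;-0.4 0.035 -0.0185 0.138 0.02;-0.4 0.035 -0.0185 0.139 0.02;-0.4 0.035 -0.0185 0.139 0.02")

```text
clock: 29.08
tcp_pos: [0.6144, -0.2524, 0.0311]
orientation: [0.824, -3.029, -0.003]
contact_force: [0.3, 0.5, 1.1]
grip_width: 0.06
gripper_force: 0.0
```

>>> play_rows(targets="-0.4 0 0 0 0;-0.4 0 0 0 0;-0.4 0 0 0 0;-0.4 0 0 0 0")

```text
clock: 29.42
tcp_pos: [0.6163, -0.2532, 0.0338]
orientation: [-0.823, 3.03, -0.002]
contact_force: [-0.1, 0.3, -0.6]
grip_width: 0.06
gripper_force: 0.0
```

>>> play_rows(targets="0.2 0 0 0.001 0;1 0 0 0.001 0;1 0 0 0.001 0;1 0 0 0.001 0;1 0 0 0.001 0;1 0 0 0.001 0;1 0 0 -0.03 0;1 0 0 -0.06 0", squeeze=70)

```text
clock: 30.08
tcp_pos: [0.6133, -0.2526, 0.0902]
orientation: [0.823, -3.027, -0.005]
contact_force: [0.7, -0.7, -1.8]
grip_width: 0.0147
gripper_force: 68.9
```

>>> play_rows(targets="1 0 0 -0.02 0;1 0 0 -0.04 0;1 0 0 -0.06 0;1 0 0 -0.08 0;1 0 0 -0.08 0;1 0 0 -0.08 0")

```text
clock: 30.58
tcp_pos: [0.6156, -0.2531, 0.1722]
orientation: [-0.823, 3.031, -0.001]
contact_force: [-1.3, -0.4, -3.4]
grip_width: 0.0149
gripper_force: 69.2
```

```bash
python3 - <<'E'
from h import *
o,x,y=holder();s=o-.135*y
print(r.get_obs()["tcp_pos"],s,go(*s,0.125,.108+.04),go(.55,-.1,.165,.148))
E
```

```text
[ 0.61560371 -0.25305085  0.17222071] [ 0.56083265 -0.03334223] (array([-0.0639,  0.2173,  0.047 ]), np.float64(0.382)) (array([-0.0208,  0.1652,  0.0071]), np.float64(0.382))
```

>>> play_rows(targets="1 -0.008 0.025 0 0.1;1 -0.02 0.065 0 0.2;1 -0.03 0.105 0 0.3;1 -0.04 0.14 0 0.382;1 -0.052 0.175 0 0.382;1 -0.06 0.205 0 0.382;1 -0.064 0.217 0 0.382;1 -0.064 0.217 0 0.382")

```text
clock: 31.25
tcp_pos: [0.5588, -0.029, 0.1708]
orientation: [0.244, -3.13, -0.003]
contact_force: [-0.0, 0.2, -2.4]
grip_width: 0.0148
gripper_force: 69.0
```

>>> play_rows(targets="1 0 0 0 0;1 0 0 0 0;1 0 0 0 0;1 0 0 0 0;1 0 0 0 0;1 0 0 0 0")

```text
clock: 31.75
tcp_pos: [0.5609, -0.0341, 0.172]
orientation: [0.231, -3.133, -0.0]
contact_force: [-0.5, -0.0, -2.5]
grip_width: 0.0147
gripper_force: 69.0
```

```bash
python3 - <<'E'
from h import *
o,x,y=holder();s=o-.135*y
print(r.get_obs()["tcp_pos"],s,go(*s,0.06,.108+.04))
E
```

```text
[ 0.56091291 -0.0341162   0.17197539] [ 0.56083265 -0.03334223] (array([-0.    ,  0.0008,  0.112 ]), np.float64(-0.001))
```

>>> play_rows(targets="1 0 0.0015 0.03 0;1 0 0.0015 0.06 0;1 0 0.0015 0.085 0;1 0 0.0015 0.1 0;1 0 0.0015 0.105 0;1 0 0.0015 0.109 0;1 0 0.0015 0.112 0;1 0 0.0015 0.112 0")

```text
clock: 32.42
tcp_pos: [0.5613, -0.0318, 0.0608]
orientation: [-0.233, 3.132, -0.0]
contact_force: [-0.1, -0.1, -3.5]
grip_width: 0.015
gripper_force: 69.1
```

>>> play_rows(targets="1 0 0 0 0;1 0 0 0.003 0;1 0 0 0.006 0;1 0 0 0.009 0;1 0 0 0.012 0;1 0 0 0.012 0;1 0 0 0.012 0")

```text
clock: 33.0
tcp_pos: [0.5604, -0.0319, 0.0479]
orientation: [0.233, -3.132, -0.0]
contact_force: [-0.4, -0.4, -2.8]
grip_width: 0.0147
gripper_force: 69.1
```

Keys in again. I'll set it down, release, rise, and move forward to look at the holder.

>>> play_rows(targets="1 0 0 0.002 0;1 0 0 0.004 0;1 0 0 0.0048 0;1 0 0 0.0048 0;1 0 0 0.0048 0")

```text
clock: 33.42
tcp_pos: [0.5606, -0.0319, 0.0433]
orientation: [-0.233, 3.133, 0.0]
contact_force: [-0.7, 0.3, -2.3]
grip_width: 0.0144
gripper_force: 69.1
```

>>> play_rows(targets="0.3 0 0 0 0;-0.4 0 0 0 0;-0.4 0 0 0 0;-0.4 0 0 -0.03 0;-0.4 0 0 -0.06 0;-0.4 0 0 -0.09 0;-0.4 0 0 -0.12 0;-0.4 0 0 -0.12 0")

```text
clock: 34.08
tcp_pos: [0.5642, -0.0309, 0.1693]
orientation: [-0.232, 3.123, -0.001]
contact_force: [0.8, 0.6, -0.5]
grip_width: 0.0594
gripper_force: 0.0
```

```bash
python3 - <<'E'
from h import *
o,x,y=holder()
print(go(0.55,-0.2,0.20,.108+np.pi/2),r.get_obs()["joints"].round(2))
E
```

```text
(array([ 0.0388, -0.1651, -0.0308]), np.float64(-1.53)) [ 0.61  0.5  -0.87  1.85  0.45  0.99  1.27]
```

>>> play_rows(targets="-0.4 0 0 -0.02 0.12;-0.4 0 0 -0.04 0.24;-0.4 0 0 -0.06 0.36;-0.4 0 0 -0.08 0.48;-0.4 0 0 -0.08 0.6;-0.4 0 0 -0.08 0.72;-0.4 0 0 -0.08 0.84;-0.4 0 0 -0.08 0.96")

```text
clock: 34.75
tcp_pos: [0.5605, -0.032, 0.2433]
orientation: [1.248, 2.882, -0.0]
contact_force: [0.3, -0.2, -0.3]
grip_width: 0.0602
gripper_force: 0.0
```

>>> play_rows(targets="-0.4 0 0 0 0.12;-0.4 0 0 0 0.24;-0.4 0 0 0 0.36;-0.4 0 0 0 0.48;-0.4 0 0 0 0.6;-0.4 0 0 0 0.65;-0.4 0 0 0 0.65;-0.4 0 0 0 0.65")

```text
clock: 35.42
tcp_pos: [0.5605, -0.0318, 0.2432]
orientation: [2.094, 2.342, -0.0]
contact_force: [0.1, 0.5, 0.9]
grip_width: 0.0599
gripper_force: 0.0
```

>>> play_rows(targets="-0.4 0 0 0 0;-0.4 0 0 0 0;-0.4 0 0 0 0")

```text
clock: 35.67
tcp_pos: [0.5605, -0.032, 0.2432]
orientation: [-2.096, -2.34, -0.0]
contact_force: [-0.7, 0.2, -1.0]
grip_width: 0.0597
gripper_force: 0.0
```

```bash
python3 - <<'E'
from h import *
o,x,y=holder()
ci,im=snap("wrist","w11")
print(project(ci,[np.r_[o+k*y,.012+.058] for k in(.135,.045,-.045,-.135)]).round(0))
print(r.get_obs()["joints"].round(2),go(.6585,-.118,.175,.108+np.pi/2))
cis,s=snap("scene","s2")
cv2.imwrite("pics/s2c.png",np.hstack([cv2.resize(s[190:300,190:390],(400,220)),cv2.resize(im[0:480,100:500],(400,480))[:220*2:2] if 0 else cv2.resize(im,(400,220))]))
cv2.imwrite("pics/both.png",np.vstack([cv2.resize(s[195:305,190:390],(600,330),interpolation=cv2.INTER_CUBIC),cv2.resize(im[0:270,150:550],(400,270))[:,:400].repeat(1,0) if 0 else cv2.resize(im[0:270,90:590],(600,270) if 0 else (600,265))]))
E
```

```text
[[ 323. -156.]
 [ 323.  -23.]
 [ 322.  102.]
 [ 322.  211.]]
[ 0.41  0.34 -0.58  1.79  0.21  1.08 -0.13] (array([-0.0962,  0.0879,  0.0683]), np.float64(0.002))
```

View pics/both.png

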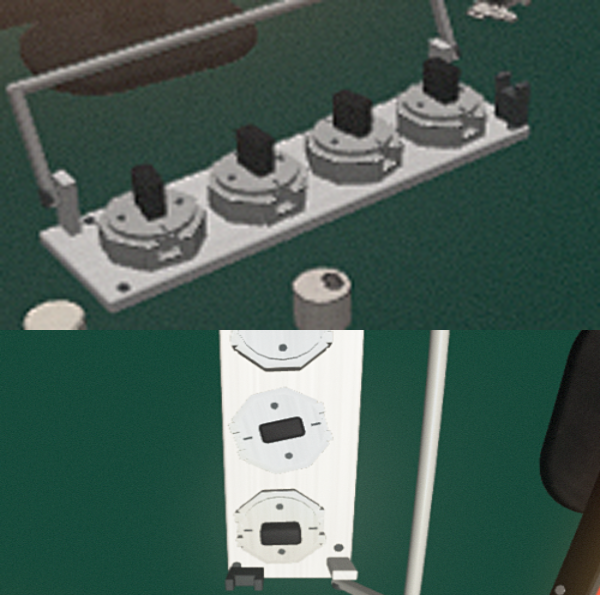

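All four cells sit flat in their collars with the keys in the notches, and the bail is still back. Now the bail handle.

>>> play_rows(targets="-0.4 -0.03 0.028 0.02 0;-0.4 -0.06 0.056 0.04 0;-0.4 -0.09 0.082 0.06 0;-0.4 -0.096 0.088 0.068 0;-0.4 -0.096 0.088 0.068 0;-0.4 -0.096 0.088 0.068 0;-0.4 -0.096 0.088 0.068 0;-0.4 -0.096 0.088 0.068 0")

```text
clock: 36.43
tcp_pos: [0.6585, -0.1163, 0.1764]
orientation: [2.094, 2.341, 0.002]
contact_force: [-0.5, -0.1, 0.5]
grip_width: 0.0597
gripper_force: 0.0
```

>>> play_rows(targets="-0.4 0 0 0 0;-0.4 0 0 0 0")

```text
clock: 36.6
tcp_pos: [0.6586, -0.117, 0.1764]
orientation: [2.095, 2.34, 0.001]
contact_force: [1.3, -0.4, 0.4]
grip_width: 0.0601
gripper_force: 0.0
```

```bash
python3 - <<'E'
from h import *
o,x,y=holder();h=np.r_[o+.05*x-.225*y,.045]
ci,im=snap("wrist","w12");print(r.get_obs()["tcp_pos"])
for a in(2.0,2.1):
    p=h+np.r_[-x*.079*np.cos(a),.079*np.sin(a)];print(p,project(ci,p))
u,v=project(ci,p)[0].astype(int)
m=np.zeros((480,640),np.uint8);m[max(0,v-90):v+60,u-45:u+45]=(im.max(2)<45)[max(0,v-90):v+60,u-45:u+45]
n,l,st,ce=cv2.connectedComponentsWithStats(m);k=1+st[1:,4].argmax();print("handle",st[k],ce[k])
print(go(.6585,-.118,.0985,.108+np.pi/2))
E
```

```text
[ 0.65853703 -0.11716398  0.17625339]
[ 0.65294985 -0.11385799  0.1168345 ] [[312.60785395 250.84927463]]
[ 0.65991605 -0.11310065  0.11319354] [[324.73506698 248.72038263]]
handle [ 307  193   24  109 2401] [318.93877551 246.35693461]
(array([-0.0008, -0.0002,  0.0778]), np.float64(0.002))
```

>>> play_rows(targets="-0.4 0.003 -0.002 0.03 0;-0.4 0.003 -0.002 0.06 0;-0.4 0.003 -0.002 0.077 0;-0.4 0.003 -0.002 0.077 0;-0.4 0.003 -0.002 0.077 0;0.3 0.003 -0.002 0.077 0;1 0.003 -0.002 0.077 0;1 0.003 -0.002 0.077 0", squeeze=30)

```text
clock: 37.32
tcp_pos: [0.6573, -0.115, 0.1001]
orientation: [2.095, 2.338, 0.003]
contact_force: [1.2, -0.5, -1.0]
grip_width: 0.0237
gripper_force: 0.0
```

>>> play_rows(targets="1 0 0 0 0;1 0 0 0 0;1 0 0 0 0;1 0 0 0 0")

```text
clock: 37.65
tcp_pos: [0.6573, -0.115, 0.0995]
orientation: [2.096, 2.338, 0.002]
contact_force: [0.3, -0.8, 5.7]
grip_width: 0.0119
gripper_force: 29.4
```

```bash
python3 - <<'E'
from h import *
o,x,y=holder();M=R.from_rotvec(r.get_obs()["orientation"]).as_matrix()
X=np.r_[x,0];p=lambda a:-X*.079*np.cos(a)+np.r_[0,0,.079*np.sin(a)]
for a in np.arange(1.9,-.01,-.1): print(round(a,2),(M.T@(p(a)-p(2.05))).round(3))
E
```

```text
1.9 [ 0.    -0.011 -0.005]
1.8 [ 0.    -0.018 -0.007]
1.7 [ 0.    -0.026 -0.008]
1.6 [ 0.    -0.034 -0.009]
1.5 [ 0.    -0.042 -0.009]
1.4 [ 0.    -0.05  -0.008]
1.3 [ 0.    -0.058 -0.006]
1.2 [ 0.    -0.065 -0.004]
1.1 [ 0.    -0.072 -0.   ]
1.0 [ 0.    -0.079  0.003]
0.9 [ 0.    -0.086  0.008]
0.8 [ 0.    -0.091  0.013]
0.7 [ 0.    -0.097  0.019]
0.6 [ 0.    -0.102  0.025]
0.5 [ 0.    -0.106  0.032]
0.4 [ 0.    -0.109  0.039]
0.3 [ 0.    -0.112  0.046]
0.2 [ 0.    -0.114  0.054]
0.1 [ 0.    -0.115  0.062]
-0.0 [ 0.    -0.116  0.07 ]
```

>>> play_rows(targets="1 0 -0.011 -0.005 0;1 0 -0.018 -0.007 0;1 0 -0.026 -0.008 0;1 0 -0.034 -0.009 0;1 0 -0.042 -0.009 0;1 0 -0.05 -0.008 0;1 0 -0.058 -0.006 0;1 0 -0.065 -0.004 0")

```text
clock: 38.32
tcp_pos: [0.5931, -0.122, 0.1035]
orientation: [2.094, 2.337, 0.005]
contact_force: [6.4, 1.2, -2.4]
grip_width: 0.012
gripper_force: 29.7
```

>>> play_rows(targets="1 0 -0.007 0.004 0;1 0 -0.014 0.007 0;1 0 -0.021 0.012 0;1 0 -0.026 0.017 0;1 0 -0.032 0.023 0;1 0 -0.037 0.029 0;1 0 -0.041 0.036 0;1 0 -0.044 0.043 0")

```text
clock: 38.98
tcp_pos: [0.5477, -0.1269, 0.0588]
orientation: [2.097, 2.339, 0.001]
contact_force: [5.0, 0.1, 3.0]
grip_width: 0.0117
gripper_force: 29.2
```

>>> play_rows(targets="1 0 0 0 0;1 0 0 0 0")

```text
clock: 39.15
tcp_pos: [0.5473, -0.1269, 0.058]
orientation: [-2.096, -2.339, 0.0]
contact_force: [5.7, -0.4, -3.9]
grip_width: 0.012
gripper_force: 29.2
```

>>> play_rows(targets="1 0 -0.002 0.007 0;1 0 -0.004 0.015 0;1 0 -0.005 0.023 0;1 0 -0.006 0.029 0;1 0 -0.006 0.032 0;1 0 -0.006 0.033 0;1 0 -0.006 0.033 0;1 0 -0.006 0.033 0")

```text
clock: 39.82
tcp_pos: [0.5434, -0.1276, 0.0291]
orientation: [2.094, 2.337, 0.001]
contact_force: [-4.2, 0.6, 34.2]
grip_width: 0.0115
gripper_force: 35.0
```

The press met a stop with the handle at about 45 mm, so it is shut. I'll ease off, release and rise.

>>> play_rows(targets="1 0 0 -0.003 0;0.4 0 0 -0.003 0;-0.4 0 0 -0.003 0;-0.4 0 0 -0.003 0;-0.4 0 0 -0.003 0;-0.4 0 0 -0.04 0;-0.4 0 0 -0.08 0;-0.4 0 0 -0.12 0")

```text
clock: 40.48
tcp_pos: [0.54, -0.1272, 0.146]
orientation: [-2.093, -2.337, 0.003]
contact_force: [1.2, -1.3, -0.5]
grip_width: 0.0597
gripper_force: 0.0
```

>>> play_rows(targets="-0.4 0 0 -0.03 0;-0.4 0 0 -0.06 0;-0.4 0 0 -0.06 0;-0.4 0 0 -0.06 0;-0.4 0 0 -0.06 0")

```text
clock: 40.9
tcp_pos: [0.5408, -0.1277, 0.2051]
orientation: [-2.096, -2.338, 0.002]
contact_force: [-0.7, -0.2, -0.0]
grip_width: 0.0597
gripper_force: 0.0
```

```bash
python3 - <<'E'
from h import *
o,x,y=holder();h=np.r_[o+.05*x-.225*y,.045]
ci,im=snap("wrist","w13");cs,s=snap("scene","s3");print(r.get_obs()["tcp_pos"])
for a in(0,.07,.15,.3):
    p=h+np.r_[-x*.079*np.cos(a),.079*np.sin(a)];print(a,project(ci,p).round(1),project(cs,p).round(1))
u,v=project(ci,p)[0].astype(int)
m=np.zeros((480,640),np.uint8);m[v-40:v+70,u-45:u+45]=(im.max(2)<45)[v-40:v+70,u-45:u+45]
n,l,st,ce=cv2.connectedComponentsWithStats(m);k=1+st[1:,4].argmax();print("handle",st[k],ce[k])
cv2.imwrite("pics/both2.png",np.vstack([cv2.resize(s[185:295,190:400],(600,314),interpolation=cv2.INTER_CUBIC),cv2.resize(im[100:360,120:520],(440,286))[:, :440] if 0 else cv2.resize(im[100:320,150:580],(600,286))]))
E
```

```text
[ 0.54053954 -0.12751033  0.20439878]
0 [[323.7 211.5]] [[371.5 218.6]]
0.07 [[324.  213.2]] [[371.5 216.7]]
0.15 [[324.9 215.1]] [[371.5 214.3]]
0.3 [[328.4 219. ]] [[371.1 209.8]]
handle [318 178  15  70 619] [324.46203554 218.15185784]
```

View pics/both2.png

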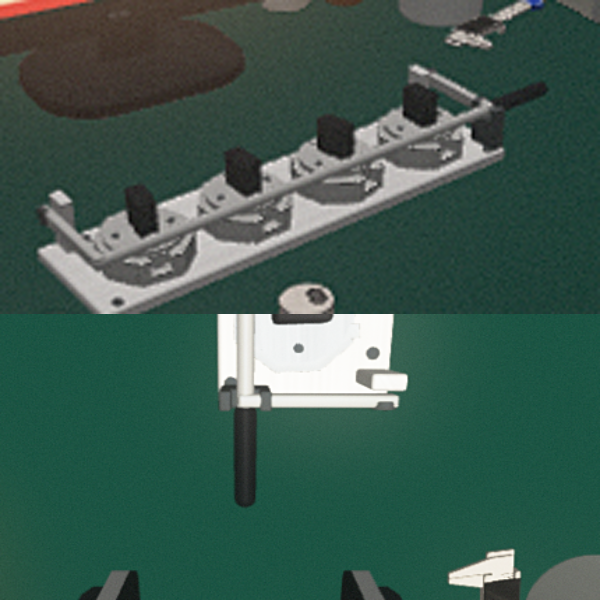

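The bail lies in its catch: the handle is at scene (372.7,219), against (371.5,218.6) predicted for 0 rad. All four cells are home and the gripper is clear.

```bash
python3 -c "
from bench import r
print(r.hand_in())"
```

```text
the job is handed in; nothing more can be done
None
```

I seated all four grey cells, each in its own seat with its keys in the notches. The bail is shut in its catch and the job is handed in. The final pictures showed everything in place, I kept the jar, key and disc out of every move, and the hand-in returned no verdict.

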